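# Unmix the canister lids

## Task

The lids of the three storage canisters have been mixed up: put each lid on the canister of its own shape (round, square, oblong), lying flat and fully home with its edges lined up with the canister's. Lids must never lie on the bare worktop, so use the small empty marble slab to park one meanwhile; leave the canisters where they stand and do not disturb the tea light, the matchbox or the cup.

Things in the scene. Friction and masses are not known exactly. Their poses are not given: they have to be found in the camera images.
- round_lid_knob (a point): round dark-wood lid, on the square canister at the start: plate 84 mm diameter, 6 mm thick; round knob on its middle (22 mm diameter, 34 mm high), round plug under it (36 mm diameter, 8 mm deep); about 0.1 kg. Point on the knob's axis, 24 mm above the plate's top, 30 above its underside, 10 below the knob's top: grip here from above, any direction. z up; yaw is free.
- square_lid_knob (a point): square dark-wood lid, on the oblong canister at the start: plate 84 x 84 mm, 6 mm thick; round knob on its middle (22 mm diameter, 34 mm high), round plug under it (36 mm diameter, 8 mm deep); about 0.1 kg. Point on the knob's axis, 24 mm above the plate's top, 30 above its underside, 10 below the knob's top: grip here from above, any direction. z up; x, y along its sides.
- oblong_lid_knob (a point): oblong dark-wood lid, on the round canister at the start: plate 116 mm (x) by 68 mm (y), 6 mm thick; round knob on its middle (22 mm diameter, 34 mm high), round plug under it (36 mm diameter, 8 mm deep); about 0.1 kg. Point on the knob's axis, 24 mm above the plate's top, 30 above its underside, 10 below the knob's top: grip here from above, any direction. z up; x, y along its sides.
- round_canister_rim (a point): round white stoneware canister, 84 mm diameter outside (outline of its lid), 50 mm high, 0.9 kg, loose on the worktop; its round mouth (56 mm diameter) takes any lid's plug with room to spare. Point: centre of the mouth, level with the rim. A lid lies home when its plate rests on the rim, its knob point 30 mm above this. z up; yaw is free.
- square_canister_rim (a point): square white stoneware canister, 84 x 84 mm outside (outline of its lid), 50 mm high, 0.9 kg, loose on the worktop; its round mouth (56 mm diameter) takes any lid's plug with room to spare. Point: centre of the mouth, level with the rim. A lid lies home when its plate rests on the rim, its knob point 30 mm above this. z up; x, y along its sides.
- oblong_canister_rim (a point): oblong white stoneware canister, 116 mm (x) by 68 mm (y) outside (outline of its lid), 50 mm high, 0.9 kg, loose on the worktop; its round mouth (56 mm diameter) takes any lid's plug with room to spare. Point: centre of the mouth, level with the rim. A lid lies home when its plate rests on the rim, its knob point 30 mm above this. z up; x, y along its sides.
- parking_board_top (a point): a small square marble slab, 110 x 110 x 12 mm, fixed on the worktop, empty at the start: the free spot. This point is the centre of its top; a lid set down on it stands on its plug, its knob point 38 mm above this point. x and y along its sides.
- tea_light: bystander: a tea light in a round grey cup, 38 mm diameter, 15 mm high, loose just behind the row of canisters; origin under its centre.
- matchbox: bystander: a matchbox, 36 x 56 x 16 mm, loose just behind the row of canisters; origin under its centre.
- espresso_cup: bystander: a small spotted white cup with a handle, 63 x 92 x 55 mm, loose further behind; origin under its centre.
Things that resemble listed ones, but are neither listed nor needed, are in the scene too. What is shaped like the part that bears square_lid_knob but red is not meant.

How it is judged:
By the outcome, as a careful person would: the job done as asked, in the order asked, and still so for the second after the job is handed in, with the robot touching nothing.
It also fails if it takes over 104 s, if anything falls off the work surface, if the arm or the gripper's body presses on something with over 40 N, if the wrist force passes 120 N, or if a joint passes its speed limit or range.

## Robot

A 6-joint arm with a two-finger parallel gripper is mounted at the origin on a cart in front of the work surface, level with it; the furniture and walls round the work are solid. World frame = base frame: x ahead of the robot, y to its left, z up, the work surface at z = 0. Lengths are in m, angles in rad, forces in N, time in s.
With the tool pointing down it reaches from about 0.35 to 1 m from the base axis. Payload 7.1 kg.
Tool frame: the origin (TCP) lies between the finger pads; the fingertips stand 22 mm ahead of it and the grasp point (between the pads) lies 3 mm ahead of it; z points along the fingers, y is the line along which they close (so a half turn about z gives the same grasp; the last joint's range is limited). The gripper opens to 85 mm and grips with 20 to 120 N. Pads are 22 mm wide; open, the fingers measure 114 mm over their backs; the gripper's body (76 mm by 85 mm) begins 54 mm behind the grasp point. The pads swing forward as they close: fully open they stand 13 mm farther back than shut.
Start: joints at [-1.252, 0.423, 1.63, -0, 1.089, -0.019], TCP at [0.207, -0.59, 0.253] pointing down, gripper open.
Joint ranges: [-3, 3], [-0.9, 2.11], [0.09, 2.58], [-1.31, 4.45], [0.11, 2.69], [-2.54, 2.54]. Speed limits (rad/s): [2.39, 2.39, 3.01, 3.14, 3.14, 3.14].

## Interface

Orientations are given as a unit quaternion [x, y, z, w].
In Python, from workcell import env, imaging gives the robot as it stands.
- The arm moves only by the tool servo_tool, never from a script. Its argument "motion" is a list of rows, each an object with "travel": the shift along the tool's x, y, z in m, a list of three; "spin": the turn about the tool's z in degrees; "claw": the finger opening in m, from 0 to 0.0854. In form: [{"travel": [x, y, z], "spin": spin, "claw": claw}, ...]. A call has 1 to 8 rows; each row is the pose to reach, as a shift and turn from the pose commanded when the call began, along the tool's axes at that moment; what a row does not reach only later rows make up. A row lasts 1/12 s, in which the tool goes at most 41.7 mm and 7.16 degrees, less where a joint would pass 70% of its speed; a pose out of reach is approached as far as the arm can. A call with a gripper value outside its range is refused whole. The fingers move at their own pace and stop on an object; "squeeze" is the grip in N (left out, the last holds). Time passes only in rows, so rows that repeat a pose let the fingers close. It gives the time, the measured TCP pose, the force, the opening and the grip force at its end, in the units of the state.
- env.get_obs(): the state, without advancing time (a new reading comes with each control period).
- imaging.grab_frame(name): name is "side" or "top" or "wrist"; returns a dict with "image" (420x560x3 uint8, blue, green, red), "fov_y" (degrees; the focal length in pixels is half the picture's height over the tangent of half this angle, whatever the lens; pixels are square), "cx", "cy" (the principal point, pixels), "k1" (the pictures are not rectified: a ray, as slopes to the right and down, at radius r is drawn at 1 + k1 r^2 times it, then the intrinsics apply), "world_from_camera" (4x4, takes a point from camera to world coordinates). Camera axes: x right, y down, z forward; pixel columns grow to the right and rows downward; lengths in m; the calibration is good to about 2 mm. A picture is of the moment at which its call begins. There is no depth.
- env.hand_in(): hands the job in; it is judged then, once.
The state is a dict: "t": time; "joint_positions": joint angles; "joint_velocities": joint speeds; "tau": joint torques, N m; "ee_pos": TCP position; "orientation": TCP orientation; "force": force on the tool from outside, world axes, zero at the start; "torque": the same for the moment, N m; "finger_gap": finger opening in m; "gripper_force": force on a finger pad.
Only numpy, scipy, OpenCV 4.12 (cv2) and the standard library are available. Lean on these libraries where they do the work, as an engineer would, in place of code of your own. Each camera call takes 0.05 s, during which the arm holds its last target. There are 200 camera calls.

## Working session

There is one attempt and no reset: what is moved stays moved. The work goes in short steps, Python scripts to look and compute and a tool call to move; the robot and the scene stay as the last step left them, time stands still between calls to the robot, and variables do not carry over. Pictures are saved under pics/ and viewed, at most 14 in all, crops included, and the job is handed in when it is done.

Besides the shell and the picture viewer there is one more tool, called by a JSON object that holds its "fn" and its "kwargs". servo_tool: Moves the arm, as the interface text tells. Its arguments: {"type":"object","properties":{"motion":{"type":"array"},"squeeze":{"type":"number"}},"required":["motion"]}

```bash
mkdir -p pics; ls
cat > h.py <<'E'
import numpy as np, cv2, json
from workcell import env, imaging
def grab(n,name=None):
    f=imaging.grab_frame(n)
    if name: cv2.imwrite(f'pics/{name}.png',f['image'])
    return f
def K(f):
    fl=f['image'].shape[0]/2/np.tan(np.radians(f['fov_y'])/2)
    return fl
def ray(f,uv):
    d=np.array([(uv[0]-f['cx'])/K(f),(uv[1]-f['cy'])/K(f)]); s=d.copy()
    for _ in range(30): s=d/(1+f['k1']*(s@s))
    T=np.array(f['world_from_camera']); v=T[:3,:3]@np.array([s[0],s[1],1]); return T[:3,3],v/np.linalg.norm(v)
def onz(f,uv,z):
    o,v=ray(f,uv); return o+v*(z-o[2])/v[2]
def proj(f,p):
    T=np.array(f['world_from_camera']); q=T[:3,:3].T@(np.array(p)-T[:3,3]); s=q[:2]/q[2]
    s=s*(1+f['k1']*(s@s)); return s*K(f)+np.array([f['cx'],f['cy']])
def tri(obs):
    A=np.zeros((3,3));b=np.zeros(3)
    for f,uv in obs:
        o,v=ray(f,uv);M=np.eye(3)-np.outer(v,v);A+=M;b+=M@o
    p=np.linalg.solve(A,b)
    return p,[float(np.linalg.norm((np.eye(3)-np.outer(v,v))@(p-o))) for o,v in [ray(*x) for x in obs]]
E
python3 - <<'E'
from h import *
import pickle
fs={n:grab(n,n+'0') for n in ['side','top','wrist']}
pickle.dump(fs,open('f0.pkl','wb'))
for n,f in fs.items(): print(n,f['fov_y'],f['cx'],f['cy'],f['k1'],np.round(f['world_from_camera'],3).tolist())
print(env.get_obs())
E
```

```text
pics
side 48.49087938086209 277.58362057891577 213.8439633579309 0.03822025028530473 [[-0.776, -0.334, 0.535, -0.187], [-0.631, 0.416, -0.656, 0.998], [-0.003, -0.846, -0.533, 0.785], [0.0, 0.0, 0.0, 1.0]]
top 44.25346100124338 279.4270679801858 201.21664452522947 0.011641489210382092 [[-0.018, -0.995, 0.101, 0.366], [-1.0, 0.019, 0.009, 0.132], [-0.011, -0.101, -0.995, 1.54], [0.0, 0.0, 0.0, 1.0]]
wrist 65.5210869195367 277.5542623481586 215.28800284195495 -0.030536746756085007 [[0.331, -0.9, -0.284, 0.279], [-0.944, -0.316, -0.098, -0.563], [-0.002, 0.301, -0.954, 0.372], [0.0, 0.0, 0.0, 1.0]]
{'t': 0.15, 'joint_positions': array([-1.25200534e+00,  4.23708511e-01,  1.63046556e+00,  1.10893949e-05,
        1.08860229e+00, -1.89844136e-02]), 'joint_velocities': array([-0.00128637, -0.00269588, -0.00217047, -0.0005704 ,  0.00149827,
        0.00102596]), 'tau': array([-8.38332089e-04, -5.57770729e+01, -2.82017559e+01, -6.54565042e-05,
        4.83355412e-03,  1.80881034e-05]), 'ee_pos': array([ 0.20703614, -0.58931357,  0.25271648]), 'orientation': array([ 9.85772598e-01,  1.68083413e-01, -8.35325144e-05, -5.85946426e-04]), 'force': array([ 0.14195519,  0.27810438, -0.06301726]), 'torque': array([-0.01619469, -0.02635683,  0.00936165]), 'gripper_force': 0.0, 'finger_gap': 0.0851999858727287}
```

View pics/top0.png

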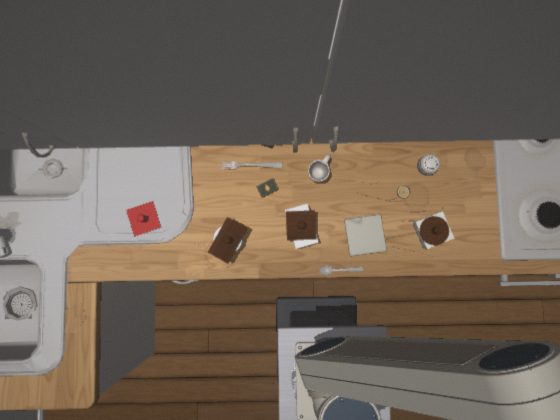

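View pics/side0.png

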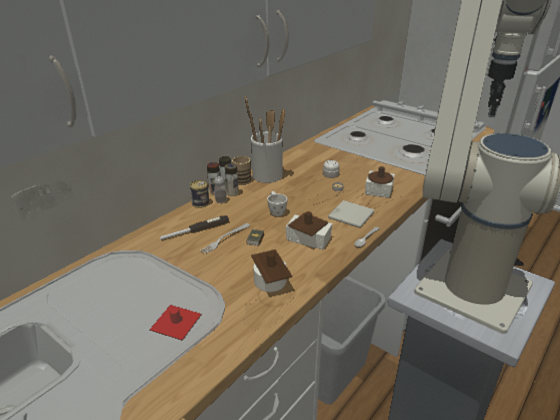

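The top view shows the red square lid on the drainer (144,218), the oblong lid at (229,240), the square dark lid at (301,226), the empty slab at (366,235) and the round lid at (434,231). There are two square knobbed lids. The red one at (144,218) is not meant. The dark-wood one at (301,226) on the oblong canister fits the description. I'll confirm it in one crop.

Run:
```python
import pickle,cv2,numpy as np
from h import *
fs=pickle.load(open('f0.pkl','rb'))
t=fs['top']['image'][185:275,190:460]; a=cv2.resize(t,(780,260),interpolation=cv2.INTER_CUBIC)
s=fs['side']['image'][155:300,230:410]; b=cv2.resize(s,(405,326),interpolation=cv2.INTER_CUBIC)
o=np.zeros((590,780,3),np.uint8); o[:260]=a;o[262:588,:405]=b
r=cv2.resize(fs['top']['image'][190:250,115:180],(350,323));o[262:585,420:770]=r
cv2.imwrite('pics/crop0.png',o)
for n in['top','side']:
    f=fs[n];im=f['image'];hsv=cv2.cvtColor(im,cv2.COLOR_BGR2HSV)
    m=((hsv[...,2]<95)&(hsv[...,0]<20)&(hsv[...,1]>80)).astype(np.uint8)
    c,_=cv2.findContours(m,0,2)
    for k in c:
        if cv2.contourArea(k)>150:
            x=cv2.minAreaRect(k);print(n,np.round(x[0],1),np.round(x[1],1),round(x[2]),onz(f,x[0],.056).round(3))
print(onz(fs['top'],(366,235),.012))
```

```text
top [418.  413.5] [11. 54.] 90 [-0.079 -0.226  0.056]
top [214.  339.8] [ 30.6 124.2] 90 [0.129 0.336 0.056]
top [161.  350.5] [137. 232.] 90 [0.102 0.485 0.056]
top [357.7 304.2] [405.8  61.2] 3 [ 0.22  -0.07   0.056]
top [230.1 240.8] [28.3 40.2] 29 [0.405 0.289 0.056]
top [434.  230.5] [27. 28.] 90 [ 0.424 -0.295  0.056]
top [301.5 225. ] [30. 29.] 90 [0.447 0.083 0.056]
side [383.1 402.2] [ 9.1 47.2] 36 [0.002 0.472 0.056]
side [359.8 385.4] [19.2 85. ] 27 [0.052 0.467 0.056]
side [543.2 369.4] [ 13.7 112.5] 23 [-0.197  0.216  0.056]
side [273.9 272.1] [48.8 28.3] 67 [0.382 0.315 0.056]
side [307.9 223.7] [31.6 21.6] 29 [0.443 0.089 0.056]
side [537.5 237.7] [28.1 66.4] 32 [-0.074 -0.241  0.056]
side [305.6 307.6] [  8.8 327. ] 47 [0.249 0.366 0.056]
side [380.1 177. ] [19.2 17.9] 48 [ 0.422 -0.291  0.056]
[ 0.4163764 -0.107672   0.012    ]
```

View pics/crop0.png

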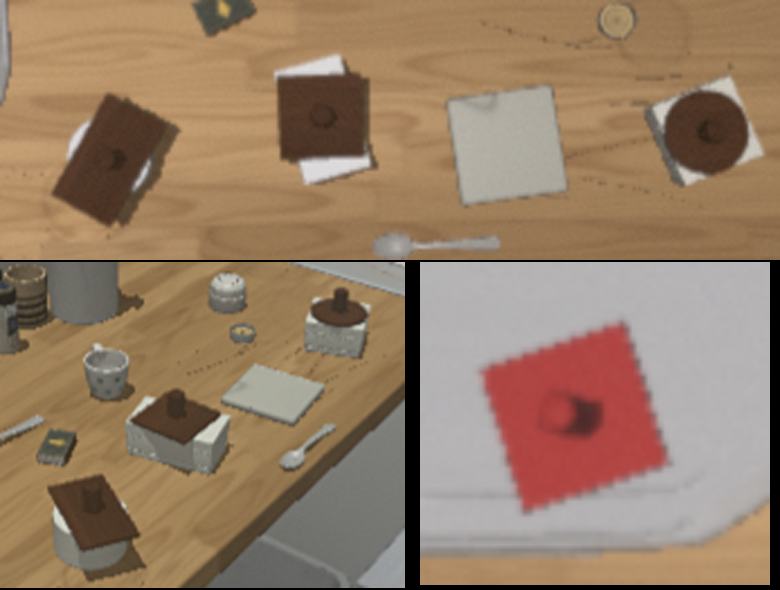

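The crop confirms it: the dark-wood square lid at (301,226) sits on the oblong canister, and the red one on the drainer is a decoy. First I'll move over the round lid.

{"fn": "servo_tool", "kwargs": {"motion": [{"travel": [0.15, -0.1, 0.025], "spin": 0, "claw": 0.085}, {"travel": [0.15, -0.1, 0.025], "spin": 0, "claw": 0.085}, {"travel": [0.15, -0.1, 0.025], "spin": 0, "claw": 0.085}, {"travel": [0.15, -0.1, 0.025], "spin": 0, "claw": 0.085}, {"travel": [0.3, -0.205, 0.05], "spin": 0, "claw": 0.085}, {"travel": [0.3, -0.205, 0.05], "spin": 0, "claw": 0.085}, {"travel": [0.3, -0.205, 0.05], "spin": 0, "claw": 0.085}, {"travel": [0.3, -0.205, 0.05], "spin": 0, "claw": 0.085}]}}

```text
t: 0.82
ee_pos: [0.4036, -0.3219, 0.2076]
orientation: [0.986, 0.168, -0.0, -0.0]
force: [0.5, 0.8, 1.3]
finger_gap: 0.0848
gripper_force: 0.0
```

{"fn": "servo_tool", "kwargs": {"motion": [{"travel": [0.01, -0.02, 0], "spin": 0, "claw": 0.085}, {"travel": [0.01, -0.02, 0], "spin": 0, "claw": 0.085}, {"travel": [0.01, -0.02, 0], "spin": 0, "claw": 0.085}]}}

```text
t: 1.07
ee_pos: [0.406, -0.3003, 0.2077]
orientation: [0.986, 0.169, -0.0, -0.0]
force: [0.3, -0.6, -0.1]
finger_gap: 0.0851
gripper_force: 0.0
```

Run:
```python
from h import *
import pickle
f=grab('wrist','w1');pickle.dump(f,open('w1.pkl','wb'));o=env.get_obs();print(o['t'],o['ee_pos'],o['orientation'])
```

```text
1.1167 [ 0.40587219 -0.30139284  0.20787969] [ 9.85661280e-01  1.68735963e-01 -3.98454467e-05  1.19349995e-04]
```

View pics/w1.png

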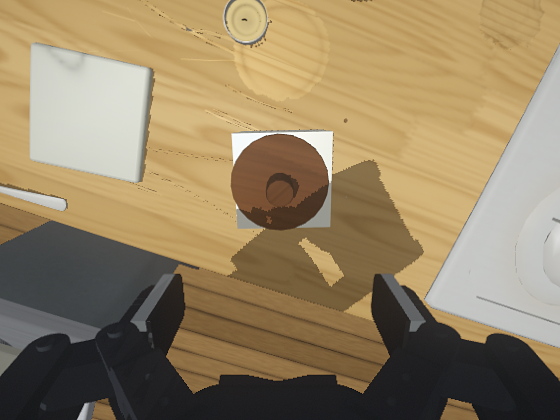

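The wrist view shows the round lid centred near (280,182) with its knob top at about (281,187), the square canister's edges round it, the slab at upper left (90,110) and the tea light at (246,20).

```bash
cat >> h.py <<'E'
def dark(f,area=800):
    """dark-wood blobs in picture"""
    hsv=cv2.cvtColor(cv2.GaussianBlur(f['image'],(3,3),0),cv2.COLOR_BGR2HSV).astype(int)
    m=((hsv[...,2]<125)&((hsv[...,0]<11)|(hsv[...,0]>172))&(hsv[...,1]>70)).astype(np.uint8)
    m=cv2.morphologyEx(m,cv2.MORPH_OPEN,np.ones((3,3)))
    m=cv2.morphologyEx(m,cv2.MORPH_CLOSE,np.ones((7,7)))
    c,_=cv2.findContours(m,cv2.RETR_EXTERNAL,cv2.CHAIN_APPROX_NONE)
    return [k for k in c if cv2.contourArea(k)>area]
def white(f,area=800,thr=60,v=95):
    hsv=cv2.cvtColor(cv2.GaussianBlur(f['image'],(3,3),0),cv2.COLOR_BGR2HSV)
    m=((hsv[...,1]<thr)&(hsv[...,2]>v)).astype(np.uint8)
    m=cv2.morphologyEx(m,cv2.MORPH_CLOSE,np.ones((3,3)))
    c,_=cv2.findContours(m,cv2.RETR_EXTERNAL,cv2.CHAIN_APPROX_NONE)
    return [k for k in c if cv2.contourArea(k)>area]
def lift(f,c,z):
    """contour -> metric xy on plane z"""
    return np.array([onz(f,p,z)[:2] for p in np.asarray(c).reshape(-1,2)],np.float32)
def totool(d,o=None):
    from scipy.spatial.transform import Rotation as R
    o=o or env.get_obs(); return R.from_quat(o['orientation']).inv().apply(d)
def yaw(o=None):
    from scipy.spatial.transform import Rotation as R
    o=o or env.get_obs(); x=R.from_quat(o['orientation']).as_matrix()[:,0]; return np.degrees(np.arctan2(x[1],x[0]))
E
python3 - <<'E'
from h import *
import pickle
f=pickle.load(open('w1.pkl','rb'))
hsv=cv2.cvtColor(f['image'],cv2.COLOR_BGR2HSV)
for p in[(260,160),(300,215),(281,190),(272,178),(350,230),(245,140),(250,222),(100,100),(200,200),(240,225)]:print(p,hsv[p[1],p[0]])
for c in dark(f):
    e=cv2.fitEllipse(c);print('dark',cv2.contourArea(c),np.round(e[0],1),np.round(e[1],1)); 
    for z in(.05,.056):
        P=lift(f,c,z);r=cv2.fitEllipse(P*1000);print(z,np.round(r[0],1),np.round(r[1],1))
for c in white(f):
    x=cv2.minAreaRect(c);print('white',cv2.contourArea(c),np.round(x[0],1),np.round(x[1],1),x[2])
    P=lift(f,c,.012);r=cv2.minAreaRect(P*1000);print(np.round(r[0],1),np.round(r[1],1),r[2])
print(yaw())
E
```

```text
(260, 160) [ 13 129 121]
(300, 215) [ 13 136  71]
(281, 190) [ 12 139 112]
(272, 178) [ 14 108  71]
(350, 230) [ 18 123 129]
(245, 140) [ 98   4 251]
(250, 222) [ 30  13 155]
(100, 100) [ 36  12 221]
(200, 200) [ 19 114 201]
(240, 225) [ 27  15 154]
white 2750.0 [ 49.  336.5] [75. 98.] 90.0
[ 133.3 -103.9] [112.  113.7] 3.72542142868042
white 1814.5 [281.5 178.5] [ 97. 101.] 90.0
[ 419.  -299.6] [96.8 95.9] 20.416385650634766
white 20649.0 [491.5 196. ] [302. 135.] 90.0
[ 436.9 -522.9] [336.4 151.6] 34.313568115234375
white 13618.0 [ 85.5 112.3] [135.2 116.4] 12.094758033752441
[ 416.8 -107. ] [108.  110.4] 6.867122173309326
19.428666273094123
```

{"fn": "servo_tool", "kwargs": {"motion": [{"travel": [-0.06, 0, 0.0], "spin": 0, "claw": 0.085}, {"travel": [-0.06, 0, 0.0], "spin": 0, "claw": 0.085}, {"travel": [-0.06, 0, 0], "spin": 0, "claw": 0.085}, {"travel": [-0.06, 0, 0], "spin": 0, "claw": 0.085}]}}

```text
t: 1.45
ee_pos: [0.3482, -0.3229, 0.2081]
orientation: [0.986, 0.166, 0.0, 0.0]
force: [0.7, -0.4, -0.8]
finger_gap: 0.0853
gripper_force: 0.0
```

```bash
sed -i "s/hsv\[...,2\]<125)&((hsv\[...,0\]<11)/hsv[...,2]<135)\&((hsv[...,0]<16)/" h.py
python3 - <<'E'
from h import *
import pickle
f=pickle.load(open('w1.pkl','rb'));g=grab('wrist','w2');pickle.dump(g,open('w2.pkl','wb'));T=pickle.load(open('f0.pkl','rb'))['top']
pt=[]
for q in(f,g,T):
  for c in dark(q,400):
    e=cv2.fitEllipse(c);P=lift(q,c,.056);(x,y),r=cv2.minEnclosingCircle(P*1000)
    if max(e[1])/min(e[1])>1.5 or r>70: continue
    E=cv2.fitEllipse(P*1000)
    print('dark',cv2.contourArea(c),np.round(e[0],1),np.round((x,y,r),1),np.round(E[0],1),np.round(E[1],1))
    if abs(E[0][1]+295)<30: pt.append((q,e[0]))
print(tri(pt[:2]),tri(pt),env.get_obs()['ee_pos'])
E
```

```text
dark 7055.0 [279.5 181.8] [ 424.1 -294.4   41.1] [ 424.1 -294.6] [80.6 80.9]
dark 8483.5 [276.  105.4] [ 423.5 -294.5   40.9] [ 423.6 -294.5] [80.3 80.7]
dark 596.5 [434.  230.5] [ 424.2 -296.1   42.3] [ 424.4 -294.9] [78.1 79.7]
dark 800.0 [301.1 224.6] [445.8  83.   57.2] [448.2  84.2] [ 87.4 104.1]
(array([ 0.42523385, -0.29405192,  0.05381978]), [0.00011483393246631119, 0.0001148339324662124]) (array([ 0.42502718, -0.2942885 ,  0.05611816]), [0.0007394848494003841, 0.0003407577277696519, 0.0010035318601171318]) [ 0.34893939 -0.32272601  0.20816456]
```

{"fn": "servo_tool", "kwargs": {"motion": [{"travel": [0.08, -0.002, 0.03], "spin": 0, "claw": 0.085}, {"travel": [0.08, -0.002, 0.06], "spin": 0, "claw": 0.085}, {"travel": [0.08, -0.002, 0.08], "spin": 0, "claw": 0.085}, {"travel": [0.08, -0.002, 0.08], "spin": 0, "claw": 0.085}, {"travel": [0.08, -0.002, 0.08], "spin": 0, "claw": 0.085}, {"travel": [0.08, -0.002, 0.08], "spin": 0, "claw": 0.085}]}}

```text
t: 2.0
ee_pos: [0.4242, -0.2934, 0.1285]
orientation: [0.986, 0.168, 0.0, 0.0]
force: [-0.3, 0.3, -0.5]
finger_gap: 0.0847
gripper_force: 0.0
```

Run:
```python
from h import *
o=env.get_obs();print(o['t'],o['ee_pos'],totool(np.array([.424,-.2945,.083])-o['ee_pos']))
```

```text
2.0 [ 0.42422471 -0.2933972   0.12847125] [-0.00058327  0.0009526   0.04547145]
```

{"fn": "servo_tool", "kwargs": {"motion": [{"travel": [-0.001, 0.001, 0.025], "spin": 0, "claw": 0.085}, {"travel": [-0.001, 0.001, 0.045], "spin": 0, "claw": 0.085}, {"travel": [-0.001, 0.001, 0.045], "spin": 0, "claw": 0.085}, {"travel": [-0.001, 0.001, 0.045], "spin": 0, "claw": 0.01}, {"travel": [-0.001, 0.001, 0.045], "spin": 0, "claw": 0.01}, {"travel": [-0.001, 0.001, 0.045], "spin": 0, "claw": 0.01}, {"travel": [-0.001, 0.001, 0.045], "spin": 0, "claw": 0.01}, {"travel": [-0.001, 0.001, 0.045], "spin": 0, "claw": 0.01}], "squeeze": 40}}

```text
t: 2.67
ee_pos: [0.4238, -0.2947, 0.0839]
orientation: [0.986, 0.168, 0.001, 0.001]
force: [-0.3, 0.4, -0.3]
finger_gap: 0.0251
gripper_force: 0.0
```

{"fn": "servo_tool", "kwargs": {"motion": [{"travel": [0, 0, 0], "spin": 0, "claw": 0.01}, {"travel": [0, 0, 0], "spin": 0, "claw": 0.01}, {"travel": [0, 0, 0], "spin": 0, "claw": 0.01}, {"travel": [0, 0, 0], "spin": 0, "claw": 0.01}]}}

```text
t: 3.0
ee_pos: [0.4237, -0.2947, 0.0839]
orientation: [0.986, 0.168, 0.0, 0.001]
force: [-1.6, 0.2, 8.6]
finger_gap: 0.0208
gripper_force: 38.8
```

{"fn": "servo_tool", "kwargs": {"motion": [{"travel": [0, 0, -0.015], "spin": 0, "claw": 0.01}, {"travel": [0, 0, -0.045], "spin": 0, "claw": 0.01}, {"travel": [0, 0, -0.08], "spin": 0, "claw": 0.01}, {"travel": [0, 0, -0.09], "spin": 0, "claw": 0.01}, {"travel": [0, 0, -0.09], "spin": 0, "claw": 0.01}, {"travel": [0, 0, -0.09], "spin": 0, "claw": 0.01}]}}

```text
t: 3.5
ee_pos: [0.4233, -0.2942, 0.173]
orientation: [0.986, 0.168, 0.0, 0.0]
force: [0.2, 0.0, -1.6]
finger_gap: 0.0211
gripper_force: 39.3
```

Run:
```python
from h import *
import pickle
f=grab('wrist','w3');pickle.dump(f,open('w3.pkl','wb'))
o=env.get_obs();print(o['t'],o['ee_pos'],totool(np.array([.4168,-.107,.056])-o['ee_pos']))
for c in white(f,500): print(cv2.contourArea(c),cv2.boundingRect(c))
```

```text
3.55 [ 0.42269999 -0.29386669  0.17204206] [ 0.05645256 -0.17814989  0.11616993]
3294.0 (0, 335, 84, 80)
510.5 (0, 219, 48, 21)
4374.0 (225, 154, 113, 57)
16553.0 (435, 111, 125, 264)
16152.5 (4, 60, 135, 151)
```

View pics/w3.png

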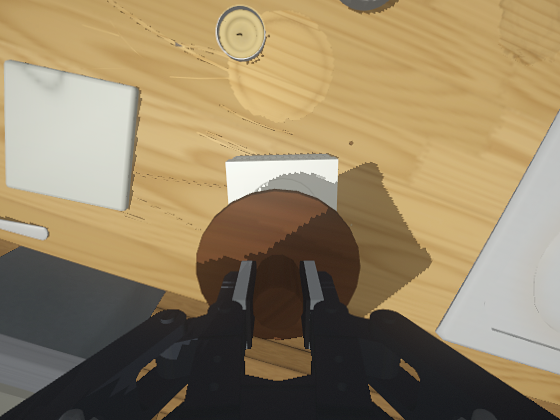

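The round lid is held, and the square canister's rear edge is clear at (282,160). Now over to the slab.

{"fn": "servo_tool", "kwargs": {"motion": [{"travel": [0.012, -0.038, 0], "spin": 0, "claw": 0.01}, {"travel": [0.024, -0.076, 0], "spin": 0, "claw": 0.01}, {"travel": [0.036, -0.114, 0], "spin": 0, "claw": 0.01}, {"travel": [0.048, -0.152, 0], "spin": 0, "claw": 0.01}, {"travel": [0.0565, -0.178, 0], "spin": 0, "claw": 0.01}, {"travel": [0.0565, -0.178, 0.03], "spin": 0, "claw": 0.01}, {"travel": [0.0565, -0.178, 0.06], "spin": 0, "claw": 0.01}, {"travel": [0.0565, -0.178, 0.06], "spin": 0, "claw": 0.01}]}}

```text
t: 4.22
ee_pos: [0.4136, -0.1058, 0.1079]
orientation: [0.986, 0.169, -0.005, -0.002]
force: [-0.9, -0.0, -0.6]
finger_gap: 0.0208
gripper_force: 39.6
```

Run:
```python
from h import *
import pickle
W=[pickle.load(open(f'w{i}.pkl','rb')) for i in(1,3)]
def quad(f):
    for c in white(f,9000):
        r=cv2.boundingRect(c)
        if r[0]<100 and r[1]<100:
            q=cv2.approxPolyDP(c,5,True).reshape(-1,2);return c,q[np.argsort(q[:,0]*1+q[:,1]*3)]
for f in W:
    c,q=quad(f);print(q.tolist());P=lift(f,c,.012);print(cv2.minAreaRect(P*1000))
a,b=[quad(f)[1] for f in W]
for p,q in zip(a[:2],b[:2]): print(tri([(W[0],p),(W[1],q)]))
o=env.get_obs();print(o['t'],o['ee_pos'],totool(np.array([.4168,-.107,.054])-o['ee_pos']))
```

```text
[[32, 43], [151, 70], [30, 158], [140, 180]]
((416.803955078125, -107.03196716308594), (108.04996490478516, 110.36273193359375), 6.867122173309326)
[[5, 61], [137, 89], [7, 186], [125, 209]]
((417.10430908203125, -106.99745178222656), (107.9576644897461, 110.54520416259766), 6.738664627075195)
(array([ 0.46276649, -0.05123944,  0.01702509]), [1.5771816894003097e-05, 1.5771816893953776e-05])
(array([ 0.47486496, -0.15120259,  0.00382644]), [0.00014439699721224155, 0.00014439699721220046])
4.2167 [ 0.41357677 -0.10581525  0.10787934] [0.0031142  0.00252374 0.05383965]
```

{"fn": "servo_tool", "kwargs": {"motion": [{"travel": [0.002, 0.002, 0.02], "spin": 0, "claw": 0.01}, {"travel": [0.002, 0.002, 0.04], "spin": 0, "claw": 0.01}, {"travel": [0.002, 0.002, 0.046], "spin": 0, "claw": 0.01}, {"travel": [0.002, 0.002, 0.049], "spin": 0, "claw": 0.01}, {"travel": [0.002, 0.002, 0.05], "spin": 0, "claw": 0.01}, {"travel": [0.002, 0.002, 0.052], "spin": 0, "claw": 0.01}, {"travel": [0.002, 0.002, 0.053], "spin": 0, "claw": 0.01}, {"travel": [0.002, 0.002, 0.053], "spin": 0, "claw": 0.01}]}}

```text
t: 4.88
ee_pos: [0.4205, -0.109, 0.0604]
orientation: [0.986, 0.168, 0.0, 0.0]
force: [-0.4, -0.7, -1.7]
finger_gap: 0.021
gripper_force: 39.6
```

{"fn": "servo_tool", "kwargs": {"motion": [{"travel": [-0.004, -0.001, 0.003], "spin": 0, "claw": 0.01}, {"travel": [-0.004, -0.001, 0.004], "spin": 0, "claw": 0.01}, {"travel": [-0.004, -0.001, 0.005], "spin": 0, "claw": 0.01}, {"travel": [-0.004, -0.001, 0.005], "spin": 0, "claw": 0.01}]}}

```text
t: 5.22
ee_pos: [0.4159, -0.1092, 0.0548]
orientation: [0.986, 0.168, -0.0, -0.0]
force: [0.4, -0.3, -0.8]
finger_gap: 0.0208
gripper_force: 39.6
```

{"fn": "servo_tool", "kwargs": {"motion": [{"travel": [0, 0, 0.001], "spin": 0, "claw": 0.01}, {"travel": [0, 0, 0.0015], "spin": 0, "claw": 0.01}, {"travel": [0, 0, 0.0015], "spin": 0, "claw": 0.01}]}}

```text
t: 5.47
ee_pos: [0.4162, -0.1093, 0.0539]
orientation: [0.986, 0.168, 0.0, 0.0]
force: [-2.4, 0.8, 10.6]
finger_gap: 0.0212
gripper_force: 41.0
```

{"fn": "servo_tool", "kwargs": {"motion": [{"travel": [0, 0, 0], "spin": 0, "claw": 0.06}, {"travel": [0, 0, 0], "spin": 0, "claw": 0.085}, {"travel": [0, 0, 0], "spin": 0, "claw": 0.085}, {"travel": [0, 0, 0], "spin": 0, "claw": 0.085}, {"travel": [0, 0, -0.03], "spin": 0, "claw": 0.085}, {"travel": [0, 0, -0.07], "spin": 0, "claw": 0.085}, {"travel": [0, 0, -0.11], "spin": 0, "claw": 0.085}, {"travel": [0, 0, -0.15], "spin": 0, "claw": 0.085}]}}

```text
t: 6.13
ee_pos: [0.4153, -0.109, 0.2047]
orientation: [0.986, 0.168, -0.001, -0.0]
force: [1.8, -0.6, -0.5]
finger_gap: 0.085
gripper_force: 0.0
```

Run:
```python
from h import *
o=env.get_obs();print(o['t'],o['ee_pos'],totool(np.array([.40,-.29,.20])-o['ee_pos']),totool(np.array([.40,.085,.20])-o['ee_pos']))
```

```text
6.1333 [ 0.41533486 -0.1090296   0.20465825] [-0.07443628  0.165666    0.00459979] [ 0.0498399  -0.18814243  0.00477043]
```

{"fn": "servo_tool", "kwargs": {"motion": [{"travel": [-0.017, 0.038, 0], "spin": 0, "claw": 0.085}, {"travel": [-0.034, 0.076, 0], "spin": 0, "claw": 0.085}, {"travel": [-0.05, 0.114, 0], "spin": 0, "claw": 0.085}, {"travel": [-0.074, 0.15, 0], "spin": 0, "claw": 0.085}, {"travel": [-0.074, 0.165, 0], "spin": 0, "claw": 0.085}, {"travel": [-0.074, 0.165, 0], "spin": 0, "claw": 0.085}, {"travel": [-0.074, 0.165, 0], "spin": 0, "claw": 0.085}, {"travel": [-0.074, 0.165, 0], "spin": 0, "claw": 0.085}]}}

```text
t: 6.8
ee_pos: [0.4004, -0.2884, 0.2029]
orientation: [0.986, 0.168, -0.0, -0.001]
force: [-0.5, 0.3, -0.1]
finger_gap: 0.0848
gripper_force: 0.0
```

Run:
```python
from h import *
import pickle
f=grab('wrist','w4');pickle.dump(f,open('w4.pkl','wb'))
print(env.get_obs()['ee_pos'])
```

```text
[ 0.40054678 -0.28803521  0.20298251]
```

{"fn": "servo_tool", "kwargs": {"motion": [{"travel": [-0.04, 0, 0], "spin": 0, "claw": 0.085}, {"travel": [-0.04, -0.03, 0], "spin": 0, "claw": 0.085}, {"travel": [-0.04, -0.04, 0], "spin": 0, "claw": 0.085}, {"travel": [-0.04, -0.04, 0], "spin": 0, "claw": 0.085}, {"travel": [-0.04, -0.04, 0], "spin": 0, "claw": 0.085}]}}

```text
t: 7.27
ee_pos: [0.3508, -0.2641, 0.2037]
orientation: [0.986, 0.169, 0.0, 0.0]
force: [0.2, -1.3, 0.4]
finger_gap: 0.0849
gripper_force: 0.0
```

Run:
```python
from h import *
import pickle
f=grab('wrist','w5');pickle.dump(f,open('w5.pkl','wb'))
g=pickle.load(open('w4.pkl','rb'))
cv2.imwrite('pics/c45.png',np.vstack([cv2.resize(q['image'][:300,150:450],(600,600))[:300*2] for q in (g,)]))
T=grab('top','t5');pickle.dump(T,open('t5.pkl','wb'))
for q in(g,f,T):
  for c in white(q,400):
    r=cv2.boundingRect(c)
    P=lift(q,c,.05)*1000;m=cv2.minAreaRect(P)
    if 60<m[1][0]<140 and 60<m[1][1]<140: print(r,cv2.contourArea(c),np.round(m[0],1),np.round(m[1],1),m[2],cv2.approxPolyDP(c,5,True).reshape(-1,2).tolist())
print(env.get_obs()['ee_pos'])
```

```text
(0, 298, 100, 77) 2783.0 [ 175.  -114.6] [97.8 99.3] 3.552185535430908 [[0, 374], [41, 335], [65, 332], [73, 342], [93, 337], [99, 328], [0, 298], [0, 337], [16, 345], [0, 344]]
(246, 128, 104, 101) 9671.5 [ 426.1 -296.4] [85.6 84.2] 20.74291229248047 [[348, 129], [246, 133], [252, 228], [345, 226]]
(39, 40, 125, 143) 14100.5 [ 423.5 -125.8] [94.8 96.6] 6.825832843780518 [[42, 41], [40, 159], [149, 181], [163, 68]]
(0, 265, 130, 91) 6497.5 [157.5 -98.8] [103.  125.2] 0.5800428986549377 [[0, 346], [17, 355], [55, 331], [66, 332], [72, 342], [92, 338], [129, 304], [0, 265]]
(294, 80, 109, 107) 10796.5 [ 425.1 -296.2] [84.3 85.3] 20.678813934326172 [[296, 81], [296, 186], [393, 184], [402, 81]]
(72, 0, 133, 142) 15432.0 [ 417.1 -122.3] [95.3 96.1] 6.820307731628418 [[77, 0], [72, 116], [185, 141], [203, 19], [136, 0]]
(345, 215, 41, 41) 1292.0 [416.  -98.7] [106. 106.] 6.711152076721191 [[380, 215], [345, 220], [350, 255], [385, 250]]
(414, 211, 40, 38) 902.0 [ 425.5 -294.6] [86.6 92.8] 21.449010848999023 [[441, 211], [414, 223], [425, 248], [453, 237]]
[ 0.35141383 -0.26500813  0.20378016]
```

View pics/c45.png

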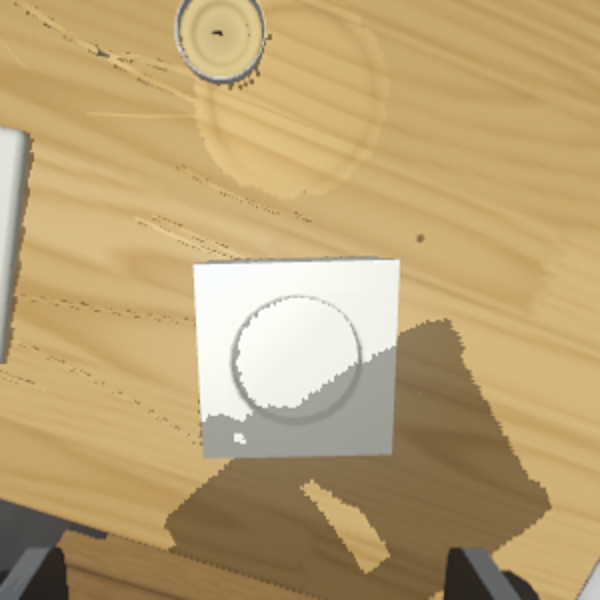

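The square canister stands uncovered, with its rim corners near (246,133), (348,129), (345,226) and (252,228) in w4. Next I'll triangulate it and go look at the square lid.

Run:
```python
from h import *
import pickle
g,f=[pickle.load(open(f'w{i}.pkl','rb')) for i in(4,5)]
def corners(q):
    for c in white(q,5000):
        P=lift(q,c,.05)*1000;m=cv2.minAreaRect(P)
        if abs(m[0][1]+296)<10: break
    c=c.reshape(-1,2)
    L=cv2.approxPolyDP(c,5,True).reshape(-1,2).astype(float)
    n=len(L);ls=[]
    for i in range(n):   # fit lines to sides
        a,b=L[i],L[(i+1)%n];d=b-a;l=np.hypot(*d);d/=l
        t=(c-a)@d;s=np.abs((c-a)@[-d[1],d[0]]);k=c[(s<3)&(t>.1*l)&(t<.9*l)].astype(np.float32)
        vx,vy,x,y=cv2.fitLine(k,cv2.DIST_HUBER,0,.01,.01).ravel();ls.append(np.cross([x,y,1],[x+vx,y+vy,1]))
    C=[np.cross(ls[i-1],ls[i]) for i in range(n)];C=np.array([p[:2]/p[2] for p in C])
    return C[np.argsort(np.arctan2(*(C-C.mean(0)).T))]
a,b=corners(g),corners(f)
P=np.array([tri([(g,x),(f,y)])[0] for x,y in zip(a,b)]);print(a.round(1),b.round(1),(P*1000).round(1),P.mean(0))
for i in range(4): d=P[i]-P[i-1];print(np.degrees(np.arctan2(d[1],d[0]))%90,np.hypot(*d[:2]))
o=env.get_obs();print(o['t'],o['ee_pos'],totool(np.array([.42,.08,.22])-o['ee_pos']),yaw())
```

```text
[[246.  130.5]
 [251.6 228.5]
 [345.2 226.6]
 [349.2 127.6]] [[294.   81.2]
 [294.  186.5]
 [393.5 183.6]
 [401.5  79.6]] [[ 450.1 -242.    42.9]
 [ 368.6 -272.7   40.3]
 [ 401.6 -349.7   51.8]
 [ 480.5 -322.2   43.8]] [ 0.42519684 -0.29665452  0.04467611]
20.77451507198849 0.0858230355620545
20.657078954456438 0.08709739583140712
23.207499931559767 0.08383714944128032
19.23856468682699 0.08356828158374237
7.3667 [ 0.35141383 -0.26500813  0.20378016] [ 0.17974908 -0.30235011 -0.01650547] 19.484039375273852
```

{"fn": "servo_tool", "kwargs": {"motion": [{"travel": [0.02, -0.036, 0], "spin": 0, "claw": 0.085}, {"travel": [0.04, -0.072, 0], "spin": 0, "claw": 0.085}, {"travel": [0.06, -0.108, 0], "spin": 0, "claw": 0.085}, {"travel": [0.08, -0.144, 0], "spin": 0, "claw": 0.085}, {"travel": [0.1, -0.18, 0], "spin": 0, "claw": 0.085}, {"travel": [0.12, -0.216, 0], "spin": 0, "claw": 0.085}, {"travel": [0.14, -0.252, 0], "spin": 0, "claw": 0.085}, {"travel": [0.16, -0.288, 0], "spin": 0, "claw": 0.085}]}}

```text
t: 8.03
ee_pos: [0.4065, 0.0624, 0.2037]
orientation: [0.986, 0.169, 0.001, 0.0]
force: [1.1, -0.4, 0.0]
finger_gap: 0.0847
gripper_force: 0.0
```

{"fn": "servo_tool", "kwargs": {"motion": [{"travel": [0.0, 0, 0], "spin": 0, "claw": 0.085}, {"travel": [0.0, 0, 0], "spin": 0, "claw": 0.085}, {"travel": [0, 0, 0], "spin": 0, "claw": 0.085}]}}

```text
t: 8.28
ee_pos: [0.4058, 0.0602, 0.2033]
orientation: [0.986, 0.169, -0.0, 0.0]
force: [-0.0, -0.1, -0.7]
finger_gap: 0.085
gripper_force: 0.0
```

```bash
cat >> h.py <<'E'
def sides(c,eps=5,lim=3):
    """corners of a convex polygon contour by lines fitted to its sides"""
    c=np.asarray(c).reshape(-1,2); L=cv2.approxPolyDP(c,eps,True).reshape(-1,2).astype(float);n=len(L);ls=[]
    for i in range(n):
        a,b=L[i],L[(i+1)%n];d=b-a;l=np.hypot(*d);d/=l
        t=(c-a)@d;s=np.abs((c-a)@[-d[1],d[0]]);k=c[(s<lim)&(t>.1*l)&(t<.9*l)].astype(np.float32)
        if len(k)<3: return L
        vx,vy,x,y=cv2.fitLine(k,cv2.DIST_HUBER,0,.01,.01).ravel();ls.append(np.cross([x,y,1],[x+vx,y+vy,1]))
    C=[np.cross(ls[i-1],ls[i]) for i in range(n)];C=np.array([p[:2]/p[2] for p in C])
    return C[np.argsort(np.arctan2(*(C-C.mean(0)).T))]
E
python3 - <<'E'
from h import *
import pickle
f=grab('wrist','w6');pickle.dump(f,open('w6.pkl','wb'))
for c in dark(f,3000):
    C=sides(c);print(cv2.contourArea(c),C.round(1).tolist());P=lift(f,C,.056)*1000;m=cv2.minAreaRect(lift(f,c,.056)*1000);print(P.round(1).tolist(),P.mean(0),m)
print(env.get_obs()['ee_pos'])
E
```

```text
4041.5 [[434.8, 202.0], [406.7, 220.4], [398.3, 252.7], [410.8, 273.7], [438.8, 280.7], [467.4, 265.2], [483.5, 238.1], [460.3, 208.7], [438.0, 218.4], [438.0, 209.2]]
[[454.29998779296875, -63.70000076293945], [431.29998779296875, -48.29999923706055], [401.3999938964844, -54.70000076293945], [386.29998779296875, -74.9000015258789], [388.3999938964844, -102.80000305175781], [411.20001220703125, -120.19999694824219], [439.29998779296875, -120.69999694824219], [456.3999938964844, -87.5], [442.1000061035156, -73.30000305175781], [449.5, -69.30000305175781]] [426.0108  -81.52572] ((421.837646484375, -84.92018127441406), (73.02082061767578, 70.31299591064453), 49.984588623046875)
3045.0 [[259.5, 136.0], [246.6, 149.4], [155.0, 152.1], [226.0, 166.2], [248.4, 170.0], [256.0, 180.6], [256.0, 189.0], [294.2, 212.3], [279.5, 173.4], [306.7, 181.3], [309.7, 166.3], [278.5, 162.4], [286.7, 158.5], [280.1, 143.5]]
[[456.1000061035156, 94.19999694824219], [442.6000061035156, 100.69999694824219], [416.0, 170.3000030517578], [424.1000061035156, 112.4000015258789], [427.29998779296875, 94.19999694824219], [421.0, 85.5], [414.1000061035156, 83.30000305175781], [405.70001220703125, 46.099998474121094], [433.1000061035156, 69.19999694824219], [434.3999938964844, 45.70000076293945], [446.8999938964844, 47.79999923706055], [441.3999938964844, 72.9000015258789], [446.5, 67.80000305175781], [456.1000061035156, 76.80000305175781]] [433.2217   83.35243] ((431.45758056640625, 84.343994140625), (81.51625061035156, 50.223262786865234), 85.40228271484375)
6458.5 [[9.6, 22.2], [0.0, 33.1], [-0.0, 180.4], [78.0, 93.0]]
[[473.8999938964844, 296.3999938964844], [464.1000061035156, 302.6000061035156], [349.20001220703125, 290.8999938964844], [440.70001220703125, 238.0]] [431.9893 281.9863] ((412.5570373535156, 293.7486877441406), (69.33207702636719, 104.96331787109375), 60.105445861816406)
[0.40562427 0.05945126 0.2032183 ]
```

View pics/w6.png

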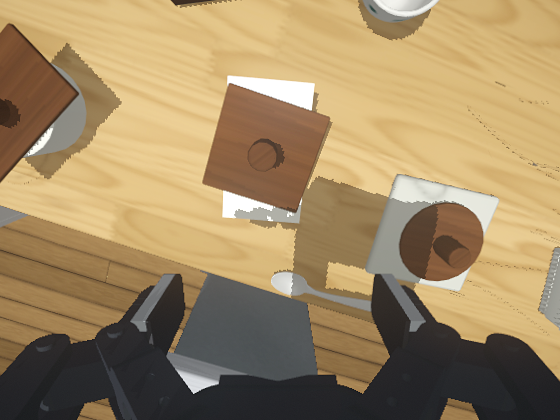

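The wrist view shows the square lid with corners near (233,84), (329,117), (297,211) and (204,183) and its knob top at (262,155). The oblong canister peeks out above and below it. The round lid sits well on the slab.

Run:
```python
from h import *
import pickle
f=pickle.load(open('w6.pkl','rb'))
hsv=cv2.cvtColor(f['image'],cv2.COLOR_BGR2HSV)
for p in[(240,110),(310,130),(260,155),(220,170),(290,200),(330,240),(350,215),(340,100),(180,130),(320,300),(100,250),(30,80)]:print(p,hsv[p[1],p[0]],end=' ')
import h
hb=cv2.cvtColor(cv2.GaussianBlur(f['image'],(3,3),0),cv2.COLOR_BGR2HSV).astype(int)
print()
for hu,v in((16,150),(16,170),(15,170),(17,150)):
    m=((hb[...,2]<v)&((hb[...,0]<hu)|(hb[...,0]>172))&(hb[...,1]>70)).astype(np.uint8)
    m=cv2.morphologyEx(m,cv2.MORPH_OPEN,np.ones((3,3)));m=cv2.morphologyEx(m,cv2.MORPH_CLOSE,np.ones((7,7)))
    c,_=cv2.findContours(m,0,1)
    for k in c:
        if cv2.pointPolygonTest(k,(240,110),False)>0: C=sides(k);P=lift(f,C,.056)*1000;print(hu,v,cv2.contourArea(k),C.round(1).tolist(),P.round(1).tolist(),P.mean(0))
```

```text
(240, 110) [ 12 123 145] (310, 130) [ 13 123 139] (260, 155) [ 12 133 134] (220, 170) [ 13 131 140] (290, 200) [ 12 132 129] (330, 240) [ 19 118 147] (350, 215) [ 18 117 151] (340, 100) [ 20 101 228] (180, 130) [ 20  97 234] (320, 300) [ 18 126 132] (100, 250) [ 17 127 167] (30, 80) [ 13 154 119] 
16 150 8964.0 [[227.5, 90.8], [220.3, 120.1], [216.0, 134.0], [228.3, 134.0], [203.0, 181.8], [295.3, 211.6], [324.5, 132.3], [313.0, 129.6], [313.0, 117.1], [292.2, 120.5], [291.2, 114.4], [285.6, 117.1]] [[480.20001220703125, 128.3000030517578], [457.3999938964844, 127.30000305175781], [446.1000061035156, 127.5], [449.29998779296875, 118.19999694824219], [405.29998779296875, 126.80000305175781], [406.6000061035156, 45.400001525878906], [476.1000061035156, 46.5], [475.0, 55.900001525878906], [483.79998779296875, 59.29999923706055], [476.0, 73.80000305175781], [480.0, 76.19999694824219], [476.70001220703125, 79.5999984741211]] [459.387    88.71805]
16 170 10295.5 [[228.8, 83.4], [202.7, 182.4], [295.4, 211.7], [329.7, 117.7]] [[485.6000061035156, 128.89999389648438], [404.70001220703125, 12
[... 340 characters left out ...]
[446.1855   86.99508]
17 150 8983.5 [[227.5, 90.8], [220.3, 120.1], [216.0, 134.0], [228.3, 134.0], [203.0, 181.8], [295.3, 211.6], [325.0, 132.0], [313.0, 129.7], [313.0, 117.1], [292.2, 120.5], [291.2, 114.4], [285.6, 117.1]] [[480.20001220703125, 128.3000030517578], [457.3999938964844, 127.30000305175781], [446.1000061035156, 127.5], [449.29998779296875, 118.19999694824219], [405.29998779296875, 126.80000305175781], [406.6000061035156, 45.400001525878906], [476.3999938964844, 46.20000076293945], [474.8999938964844, 55.79999923706055], [483.79998779296875, 59.29999923706055], [476.0, 73.80000305175781], [480.0, 76.19999694824219], [476.70001220703125, 79.5999984741211]] [459.4054  88.6867]
```

{"fn": "servo_tool", "kwargs": {"motion": [{"travel": [0.0, -0.027, 0.02], "spin": 0, "claw": 0.085}, {"travel": [0.0, -0.027, 0.03], "spin": 0, "claw": 0.085}, {"travel": [0, -0.027, 0.03], "spin": 0, "claw": 0.085}, {"travel": [0, -0.027, 0.03], "spin": 0, "claw": 0.085}, {"travel": [0, -0.027, 0.03], "spin": 0, "claw": 0.085}]}}

```text
t: 8.75
ee_pos: [0.3971, 0.0842, 0.1738]
orientation: [0.986, 0.167, 0.0, 0.0]
force: [-1.3, 0.5, 0.1]
finger_gap: 0.0848
gripper_force: 0.0
```

```bash
sed -i "s/hsv\[...,2\]<135)/hsv[...,2]<170)/" h.py
python3 - <<'E'
from h import *
import pickle
f=grab('wrist','w7');pickle.dump(f,open('w7.pkl','wb'));g=pickle.load(open('w6.pkl','rb'));t=pickle.load(open('f0.pkl','rb'))['top']
R=[]
for q in(g,f):
  for c in dark(q,3000):
    C=sides(c,7);P=lift(q,C,.056)*1000;M=P.mean(0)
    if len(C)==4 and np.hypot(*(M-[446,85]))<15:
        R.append(C);print(C.round(1).tolist(),P.round(1).tolist(),M,cv2.minAreaRect(lift(q,c,.056)*1000))
P=np.array([tri([(g,x),(f,y)])[0] for x,y in zip(*R)]);print((P*1000).round(1),P.mean(0))
o=env.get_obs();print(o['t'],o['ee_pos'],yaw(),o['joint_positions'])
E
```

```text
[[228.8, 83.4], [202.7, 182.4], [295.4, 211.7], [329.7, 117.7]] [[485.6000061035156, 128.89999389648438], [404.70001220703125, 126.9000015258789], [406.6000061035156, 45.29999923706055], [487.8999938964844, 46.79999923706055]] [446.17615   86.955284] ((446.2938537597656, 86.94280242919922), (82.59673309326172, 82.83938598632812), 1.1874336004257202)
[[259.1, 78.9], [227.3, 190.4], [330.2, 222.4], [370.5, 117.4]] [[485.79998779296875, 129.3000030517578], [404.6000061035156, 127.4000015258789], [406.5, 45.599998474121094], [487.79998779296875, 47.900001525878906]] [446.16052  87.5515 ] ((446.1524658203125, 87.39772033691406), (82.02400207519531, 82.63491821289062), 1.3719606399536133)
[[485.8 129.5  52.8]
 [402.8 127.9  49.4]
 [405.8  44.8  53.1]
 [488.3  45.5  47.1]] [0.44569289 0.08692363 0.05060667]
8.8 [0.39724215 0.08435872 0.17398497] 19.241100858612533 [ 1.80003973e-01  2.34727577e-01  2.15486239e+00 -1.25596131e-04
  7.50835280e-01  1.41507167e+00]
```

{"fn": "servo_tool", "kwargs": {"motion": [{"travel": [0.025, 0.007, 0], "spin": 0, "claw": 0.085}, {"travel": [0.047, 0.0135, 0.01], "spin": 0, "claw": 0.085}, {"travel": [0.047, 0.0135, 0.03], "spin": 0, "claw": 0.085}, {"travel": [0.047, 0.0135, 0.05], "spin": 0, "claw": 0.085}, {"travel": [0.047, 0.0135, 0.05], "spin": 0, "claw": 0.085}, {"travel": [0.047, 0.0135, 0.05], "spin": 0, "claw": 0.085}, {"travel": [0.047, 0.0135, 0.05], "spin": 0, "claw": 0.085}]}}

```text
t: 9.38
ee_pos: [0.4458, 0.0878, 0.1243]
orientation: [0.986, 0.168, 0.0, -0.0]
force: [0.7, 0.4, 0.7]
finger_gap: 0.0852
gripper_force: 0.0
```

Run:
```python
from h import *
o=env.get_obs();print(o['t'],o['ee_pos'],totool(np.array([.4461,.0872,.084])-o['ee_pos']))
```

```text
9.3833 [0.44579816 0.087831   0.12428397] [3.96105351e-05 6.89265926e-04 4.02841217e-02]
```

{"fn": "servo_tool", "kwargs": {"motion": [{"travel": [0, 0.0007, 0.025], "spin": 0, "claw": 0.085}, {"travel": [0, 0.0007, 0.04], "spin": 0, "claw": 0.085}, {"travel": [0, 0.0007, 0.04], "spin": 0, "claw": 0.085}, {"travel": [0, 0.0007, 0.04], "spin": 0, "claw": 0.01}, {"travel": [0, 0.0007, 0.04], "spin": 0, "claw": 0.01}, {"travel": [0, 0.0007, 0.04], "spin": 0, "claw": 0.01}, {"travel": [0, 0.0007, 0.04], "spin": 0, "claw": 0.01}, {"travel": [0, 0.0007, 0.04], "spin": 0, "claw": 0.01}], "squeeze": 40}}

```text
t: 10.05
ee_pos: [0.446, 0.0875, 0.0841]
orientation: [0.986, 0.168, 0.001, 0.0]
force: [0.2, -0.7, 0.0]
finger_gap: 0.025
gripper_force: 0.0
```

{"fn": "servo_tool", "kwargs": {"motion": [{"travel": [0, 0, 0], "spin": 0, "claw": 0.01}, {"travel": [0, 0, 0], "spin": 0, "claw": 0.01}, {"travel": [0, 0, 0], "spin": 0, "claw": 0.01}, {"travel": [0, 0, 0], "spin": 0, "claw": 0.01}]}}

```text
t: 10.38
ee_pos: [0.446, 0.0875, 0.0842]
orientation: [0.986, 0.168, 0.001, -0.0]
force: [-1.7, -0.5, 9.2]
finger_gap: 0.0208
gripper_force: 38.8
```

{"fn": "servo_tool", "kwargs": {"motion": [{"travel": [0, 0, -0.015], "spin": 0, "claw": 0.01}, {"travel": [0, 0, -0.045], "spin": 0, "claw": 0.01}, {"travel": [0, 0, -0.08], "spin": 0, "claw": 0.01}, {"travel": [0, 0, -0.1], "spin": 0, "claw": 0.01}, {"travel": [0, 0, -0.1], "spin": 0, "claw": 0.01}, {"travel": [0, 0, -0.1], "spin": 0, "claw": 0.01}, {"travel": [0, 0, -0.1], "spin": 0, "claw": 0.01}]}}

```text
t: 10.97
ee_pos: [0.4448, 0.0873, 0.1827]
orientation: [0.986, 0.168, -0.001, 0.0]
force: [-0.4, -0.7, -1.5]
finger_gap: 0.0206
gripper_force: 39.3
```

Run:
```python
from h import *
import pickle
f=grab('wrist','w8');pickle.dump(f,open('w8.pkl','wb'))
o=env.get_obs();print(o['t'],o['ee_pos'],yaw())
z=o['ee_pos'][2]-.004+.0-.024
for c in dark(f,3000):
    C=sides(c,7);P=lift(f,C,z)*1000
    print(cv2.contourArea(c),C.round(0).tolist(),P.round(1).tolist())
```

```text
11.0167 [0.4445576  0.08729433 0.18223867] 19.354232239845526
4893.5 [[426.0, 267.0], [413.0, 292.0], [417.0, 315.0], [443.0, 332.0], [484.0, 321.0], [501.0, 286.0], [483.0, 257.0], [454.0, 254.0]] [[471.8999938964844, 18.5], [456.79998779296875, 18.200000762939453], [445.1000061035156, 9.699999809265137], [440.20001220703125, -8.699999809265137], [453.1000061035156, -26.5], [475.0, -24.100000381469727], [486.3999938964844, -6.199999809265137], [482.79998779296875, 8.600000381469727]]
18758.5 [[220.0, 167.0], [256.0, 256.0], [228.0, 274.0], [181.0, 313.0], [204.0, 316.0], [253.0, 335.0], [303.0, 349.0], [347.0, 305.0], [312.0, 259.0], [386.0, 220.0], [299.0, 260.0]] [[485.70001220703125, 130.3000030517578], [449.20001220703125, 101.19999694824219], [435.3999938964844, 111.5], [404.79998779296875, 128.3000030517578], [407.20001220703125, 116.19999694824219], [404.29998779296875, 88.30000305175781], [404.8999938964844, 59.599998474121094], [438.3999938964844, 47.79999923706055], [457.20001220703125, 74.5999984741211], [488.0, 48.400001525878906], [454.3999938964844, 80.0999984741211]]
7684.0 [[17.0, 84.0], [0.0, 106.0], [-0.0, 248.0], [89.0, 154.0]] [[491.5, 223.60000610351562], [480.0, 230.10000610351562], [410.3999938964844, 224.10000610351562], [471.79998779296875, 188.39999389648438]]
```

View pics/w8.png

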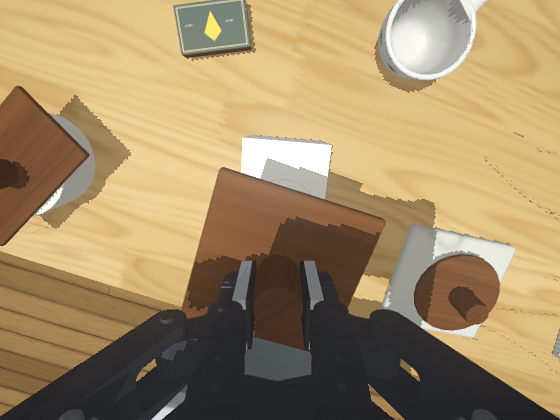

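The square lid is held squarely, with its far edge from (220,167) to (386,220). The bystanders (matchbox and cup) are clear. I'll carry it to the square canister.

{"fn": "servo_tool", "kwargs": {"motion": [{"travel": [-0.015, 0.036, 0], "spin": 0, "claw": 0.01}, {"travel": [-0.03, 0.073, 0], "spin": 0, "claw": 0.01}, {"travel": [-0.045, 0.11, 0], "spin": 0, "claw": 0.01}, {"travel": [-0.06, 0.147, 0], "spin": 0, "claw": 0.01}, {"travel": [-0.075, 0.184, 0], "spin": 0, "claw": 0.01}, {"travel": [-0.09, 0.22, 0], "spin": 0, "claw": 0.01}, {"travel": [-0.105, 0.257, 0], "spin": 0, "claw": 0.01}, {"travel": [-0.12, 0.293, 0], "spin": 0, "claw": 0.01}]}}

```text
t: 11.68
ee_pos: [0.4281, -0.2304, 0.1817]
orientation: [0.986, 0.168, -0.001, -0.001]
force: [1.9, 0.7, -1.5]
finger_gap: 0.0209
gripper_force: 39.4
```

{"fn": "servo_tool", "kwargs": {"motion": [{"travel": [-0.015, 0.036, 0], "spin": -5, "claw": 0.01}, {"travel": [-0.0256, 0.0624, 0], "spin": -10, "claw": 0.01}, {"travel": [-0.0256, 0.0624, 0], "spin": -15, "claw": 0.01}, {"travel": [-0.0256, 0.0624, 0.01], "spin": -19.5, "claw": 0.01}, {"travel": [-0.0256, 0.0624, 0.03], "spin": -19.5, "claw": 0.01}, {"travel": [-0.0256, 0.0624, 0.04], "spin": -19.5, "claw": 0.01}, {"travel": [-0.0256, 0.0624, 0.04], "spin": -19.5, "claw": 0.01}, {"travel": [-0.0256, 0.0624, 0.04], "spin": -19.5, "claw": 0.01}]}}

```text
t: 12.35
ee_pos: [0.4252, -0.2954, 0.142]
orientation: [0.943, 0.333, -0.001, -0.001]
force: [0.5, -0.1, -0.6]
finger_gap: 0.0207
gripper_force: 39.5
```

Run:
```python
from h import *
import pickle
f=grab('wrist','w9');pickle.dump(f,open('w9.pkl','wb'))
o=env.get_obs();print(o['t'],o['ee_pos'],yaw(),totool(np.array([.425,-.2963,.0842])-o['ee_pos']))
z=o['ee_pos'][2]-.0282
for c in dark(f,3000):
    C=sides(c,7);P=lift(f,C,z)*1000;print(cv2.contourArea(c),C.round(0).tolist(),P.round(1).tolist())
for c in white(f,1000):
    C=sides(c,7);P=lift(f,C,.05)*1000;print('w',cv2.contourArea(c),C.round(0).tolist(),P.round(1).tolist())
```

```text
12.4 [ 0.42578588 -0.29580317  0.14286127] 38.854287403595634 [-9.00902458e-04 -1.78882674e-05  5.86617199e-02]
18782.5 [[220.0, 167.0], [252.0, 255.0], [225.0, 276.0], [181.0, 313.0], [207.0, 315.0], [254.0, 336.0], [303.0, 349.0], [348.0, 305.0], [311.0, 259.0], [385.0, 219.0], [299.0, 260.0]] [[450.1000061035156, -241.0], [424.6000061035156, -278.5], [407.0, -275.20001220703125], [374.6000061035156, -269.70001220703125], [382.29998779296875, -280.8999938964844], [387.8999938964844, -308.20001220703125], [397.70001220703125, -334.3999938964844], [433.3999938964844, -334.1000061035156], [441.3999938964844, -302.3999938964844], [478.8999938964844, -316.5], [437.1000061035156, -298.20001220703125]]
12096.0 [[21.0, -0.0], [0.0, 24.0], [-0.0, 81.0], [50.0, 126.0], [97.0, 120.0], [120.0, 84.0], [109.0, 31.0], [76.0, -0.0]] [[454.5, -138.1999969482422], [441.20001220703125, -134.89999389648438], [420.79998779296875, -144.8000030517578], [417.3999938964844, -171.3000030517578], [432.70001220703125, -186.5], [452.1000061035156, -186.89999389648438], [466.79998779296875, -172.8000030517578],
[... 855 characters left out ...]
319.29998779296875], [624.5, -319.1000061035156]]
w 6990.0 [[75.0, -0.0], [0.0, 77.0], [-0.0, 105.0], [19.0, 107.0], [49.0, 125.0], [81.0, 127.0], [106.0, 166.0], [108.0, 110.0], [121.0, 82.0], [168.0, 35.0], [118.0, 48.0], [113.0, -0.0], [101.0, 19.0]] [[460.5, -116.0], [394.70001220703125, -98.69999694824219], [379.20001220703125, -106.0], [385.6000061035156, -116.19999694824219], [387.79998779296875, -137.1999969482422], [399.6000061035156, -154.39999389648438], [387.8999938964844, -179.5], [419.5, -162.8000030517578], [439.0, -160.3000030517578], [478.1000061035156, -168.89999389648438], [453.70001220703125, -149.0], [473.79998779296875, -133.3000030517578], [461.0, -132.89999389648438]]
```

{"fn": "servo_tool", "kwargs": {"motion": [{"travel": [0, 0, 0.02], "spin": 0, "claw": 0.01}, {"travel": [0, 0, 0.04], "spin": 0, "claw": 0.01}, {"travel": [0, 0, 0.05], "spin": 0, "claw": 0.01}, {"travel": [0, 0, 0.053], "spin": 0, "claw": 0.01}, {"travel": [0, 0, 0.053], "spin": 0, "claw": 0.01}, {"travel": [0, 0, 0.053], "spin": 0, "claw": 0.01}]}}

```text
t: 12.9
ee_pos: [0.4264, -0.2964, 0.0911]
orientation: [0.943, 0.333, 0.0, 0.0]
force: [-0.9, 0.0, -1.4]
finger_gap: 0.0202
gripper_force: 39.5
```

Run:
```python
from h import *
o=env.get_obs();print(o['t'],o['ee_pos'],yaw(),totool(np.array([.425,-.2963,.0842])-o['ee_pos']))
```

```text
12.9 [ 0.42642871 -0.2963742   0.09105349] 38.85740716393539 [-0.00106771 -0.00095988  0.00685242]
```

{"fn": "servo_tool", "kwargs": {"motion": [{"travel": [-0.001, -0.001, 0.003], "spin": 0, "claw": 0.01}, {"travel": [-0.001, -0.001, 0.005], "spin": 0, "claw": 0.01}, {"travel": [-0.001, -0.001, 0.007], "spin": 0, "claw": 0.01}, {"travel": [-0.001, -0.001, 0.0075], "spin": 0, "claw": 0.01}, {"travel": [-0.001, -0.001, 0.0075], "spin": 0, "claw": 0.01}]}}

```text
t: 13.32
ee_pos: [0.4247, -0.2962, 0.0842]
orientation: [0.943, 0.333, 0.0, 0.0]
force: [-3.6, 2.5, 13.8]
finger_gap: 0.0206
gripper_force: 41.0
```

Contact at 14 N, at the expected height. Release, rise and look.

{"fn": "servo_tool", "kwargs": {"motion": [{"travel": [0, 0, 0], "spin": 0, "claw": 0.06}, {"travel": [0, 0, 0], "spin": 0, "claw": 0.085}, {"travel": [0, 0, 0], "spin": 0, "claw": 0.085}, {"travel": [0, 0, 0], "spin": 0, "claw": 0.085}, {"travel": [0, 0, -0.03], "spin": 0, "claw": 0.085}, {"travel": [0, 0, -0.07], "spin": 0, "claw": 0.085}, {"travel": [-0.02, 0, -0.11], "spin": 0, "claw": 0.085}, {"travel": [-0.02, 0, -0.11], "spin": 0, "claw": 0.085}]}}

```text
t: 13.98
ee_pos: [0.4105, -0.3113, 0.1986]
orientation: [0.943, 0.333, 0.002, 0.004]
force: [1.7, -1.1, 0.8]
finger_gap: 0.0852
gripper_force: 0.0
```

{"fn": "servo_tool", "kwargs": {"motion": [{"travel": [0, 0, 0], "spin": 0, "claw": 0.085}, {"travel": [0, 0, 0], "spin": 0, "claw": 0.085}]}}

```text
t: 14.15
ee_pos: [0.4087, -0.3084, 0.1927]
orientation: [0.943, 0.332, 0.0, 0.0]
force: [0.1, -0.1, -0.0]
finger_gap: 0.0849
gripper_force: 0.0
```

Run:
```python
from h import *
import pickle
f=grab('wrist','w10');pickle.dump(f,open('w10.pkl','wb'))
T=grab('top');S=grab('side');pickle.dump((T,S),open('ts10.pkl','wb'))
o=env.get_obs();print(o['t'],o['ee_pos'],yaw())
for q in (f,T):
 for c in dark(q,400):
    C=sides(c,7 if q is f else 3);P=lift(q,C,.056)*1000
    if abs(P.mean(0)[1]+296)<15: print(cv2.contourArea(c),C.round(0).tolist(),P.round(1).tolist(),cv2.minAreaRect(lift(q,c,.056)*1000))
r=cv2.resize(f['image'][60:260,170:390],(792,720))[:600];a=cv2.resize(f['image'][60:260,170:390],(440,400))
b=cv2.resize(T['image'][200:260,400:470],(350,300));d=cv2.resize(S['image'][150:210,345:415],(350,300))
o=np.zeros((600,800,3),np.uint8);o[:400,:440]=a;o[:300,445:795]=b;o[300:,445:795]=d;cv2.imwrite('pics/chk10.png',o)
```

```text
14.3 [ 0.40834807 -0.3077018   0.19128401] 38.868326114214355
10212.5 [[244.0, 119.0], [216.0, 217.0], [309.0, 245.0], [345.0, 153.0]] [[448.5, -242.3000030517578], [372.29998779296875, -271.29998779296875], [401.1000061035156, -347.6000061035156], [477.6000061035156, -318.5]] ((424.85308837890625, -295.0224304199219), (82.686279296875, 82.45570373535156), 20.6724796295166)
```

View pics/chk10.png

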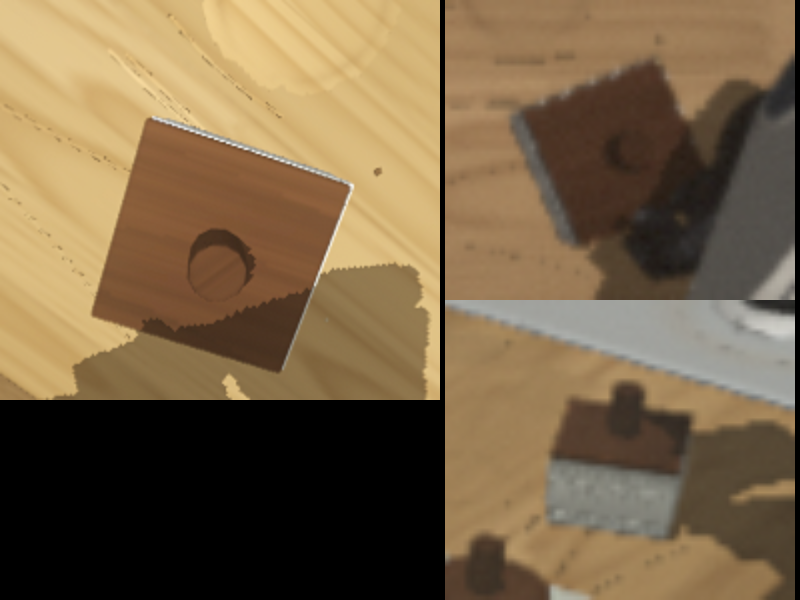

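The square lid is home on the square canister, with edges within about 1 mm and only a hairline of white at the right edge, near (320,250) in the crop. Next I'll measure the oblong canister.

{"fn": "servo_tool", "kwargs": {"motion": [{"travel": [0.024, -0.031, -0.01], "spin": 0, "claw": 0.085}, {"travel": [0.047, -0.061, -0.01], "spin": 0, "claw": 0.085}, {"travel": [0.071, -0.092, -0.01], "spin": 0, "claw": 0.085}, {"travel": [0.095, -0.123, -0.01], "spin": 0, "claw": 0.085}, {"travel": [0.119, -0.154, -0.01], "spin": 0, "claw": 0.085}, {"travel": [0.142, -0.184, -0.01], "spin": 0, "claw": 0.085}, {"travel": [0.166, -0.215, -0.01], "spin": 0, "claw": 0.085}, {"travel": [0.19, -0.246, -0.01], "spin": 0, "claw": 0.085}]}}

```text
t: 14.97
ee_pos: [0.4015, 0.0042, 0.2018]
orientation: [0.943, 0.333, -0.001, -0.0]
force: [1.0, -0.6, 0.6]
finger_gap: 0.0848
gripper_force: 0.0
```

{"fn": "servo_tool", "kwargs": {"motion": [{"travel": [0.025, -0.032, 0], "spin": 5, "claw": 0.085}, {"travel": [0.05, -0.065, 0], "spin": 10, "claw": 0.085}, {"travel": [0.05, -0.065, 0], "spin": 15, "claw": 0.085}, {"travel": [0.05, -0.065, 0], "spin": 19.5, "claw": 0.085}, {"travel": [0.05, -0.065, 0], "spin": 19.5, "claw": 0.085}, {"travel": [0.05, -0.065, 0], "spin": 19.5, "claw": 0.085}, {"travel": [0.05, -0.065, 0], "spin": 19.5, "claw": 0.085}]}}

```text
t: 15.55
ee_pos: [0.4004, 0.084, 0.2022]
orientation: [0.986, 0.169, -0.001, 0.0]
force: [-0.3, -0.0, 0.2]
finger_gap: 0.0851
gripper_force: 0.0
```

Run:
```python
from h import *
import pickle
f=grab('wrist','w11');pickle.dump(f,open('w11.pkl','wb'))
o=env.get_obs();print(o['t'],o['ee_pos'],yaw())
for c in white(f,5000):
    C=sides(c,7);P=lift(f,C,.05)*1000;print('w',C.round(0).tolist(),P.round(1).tolist(),cv2.minAreaRect(lift(f,c,.05)*1000))
```

```text
15.6 [0.40055335 0.08380652 0.20239732] 19.407859867646685
w [[421.0, 176.0], [440.0, 214.0], [423.0, 235.0], [386.0, 274.0], [421.0, 258.0], [436.0, 278.0], [462.0, 285.0], [481.0, 293.0], [489.0, 274.0], [509.0, 232.0], [523.0, 200.0], [494.0, 209.0], [466.0, 203.0]] [[464.6000061035156, -20.700000762939453], [439.8999938964844, -51.900001525878906], [417.29998779296875, -47.20000076293945], [370.8999938964844, -31.899999618530273], [396.1000061035156, -56.29999923706055], [382.20001220703125, -78.69999694824219], [383.8999938964844, -105.9000015258789], [382.79998779296875, -127.5999984741211], [402.8999938964844, -125.0999984741211], [445.79998779296875, -120.19999694824219], [476.0, -116.30000305175781], [460.29998779296875, -95.5], [456.70001220703125, -68.9000015258789]] ((419.8359069824219, -73.15421295166016), (102.07197570800781, 100.10698699951172), 6.818994998931885)
w [[258.0, 78.0], [250.0, 219.0], [326.0, 226.0], [345.0, 86.0]] [[491.1000061035156, 133.0], [379.70001220703125, 103.69999694824219], [396.5, 38.5], [508.20001220703125, 67.4000015258789]] ((443.80029296875, 85.61172485351562), (116.0494384765625, 68.37920379638672), 14.63269329071045)
```

{"fn": "servo_tool", "kwargs": {"motion": [{"travel": [0, -0.03, 0], "spin": 0, "claw": 0.085}, {"travel": [0, -0.06, 0], "spin": 0, "claw": 0.085}, {"travel": [0, -0.08, 0], "spin": 0, "claw": 0.085}, {"travel": [0, -0.08, 0], "spin": 0, "claw": 0.085}, {"travel": [0, -0.08, 0], "spin": 0, "claw": 0.085}, {"travel": [0, -0.08, 0], "spin": 0, "claw": 0.085}]}}

```text
t: 16.1
ee_pos: [0.3744, 0.1591, 0.2028]
orientation: [0.986, 0.168, -0.0, 0.0]
force: [0.7, -0.3, 0.3]
finger_gap: 0.0852
gripper_force: 0.0
```

Run:
```python
from h import *
import pickle
f=grab('wrist','w12');pickle.dump(f,open('w12.pkl','wb'))
o=env.get_obs();print(o['t'],o['ee_pos'],yaw())
for c in white(f,5000):
    C=sides(c,7);P=lift(f,C,.05)*1000;print('w',C.round(0).tolist(),P.round(1).tolist(),cv2.minAreaRect(lift(f,c,.05)*1000))
for c in dark(f,3000):
    C=sides(c,7);P=lift(f,C,.056)*1000;print('d',C.round(0).tolist(),P.round(1).tolist(),cv2.minAreaRect(lift(f,c,.056)*1000))
```

```text
16.15 [0.37446792 0.1589525  0.20278157] 19.328284702828626
w [[359.0, 80.0], [350.0, 89.0], [332.0, 219.0], [415.0, 226.0], [445.0, 88.0]] [[490.5, 133.6999969482422], [482.1000061035156, 138.10000610351562], [377.8999938964844, 110.9000015258789], [396.29998779296875, 38.79999923706055], [507.8999938964844, 67.5999984741211]] ((442.665771484375, 89.36344909667969), (115.87393188476562, 75.6330795288086), 14.668242454528809)
d [[507.0, 225.0], [498.0, 258.0], [514.0, 279.0], [559.0, 277.0], [559.0, 205.0], [533.0, 207.0]] [[425.0, -35.099998474121094], [395.1000061035156, -43.79999923706055], [381.0, -70.30000305175781], [397.6000061035156, -110.19999694824219], [456.5, -69.69999694824219], [447.3999938964844, -48.79999923706055]] ((413.3665466308594, -66.61770629882812), (75.12071228027344, 53.924049377441406), 34.486473083496094)
d [[49.0, 129.0], [111.0, 191.0], [208.0, 96.0], [144.0, 24.0]] [[374.70001220703125, 354.3999938964844], [341.1000061035156, 297.3999938964844], [440.0, 239.89999389648438], [473.1000061035156, 298.20001220703125]] ((407.0697326660156, 297.30828857421875), (67.2257308959961, 114.80731964111328), 60.24357986450195)
```

View pics/w12.png

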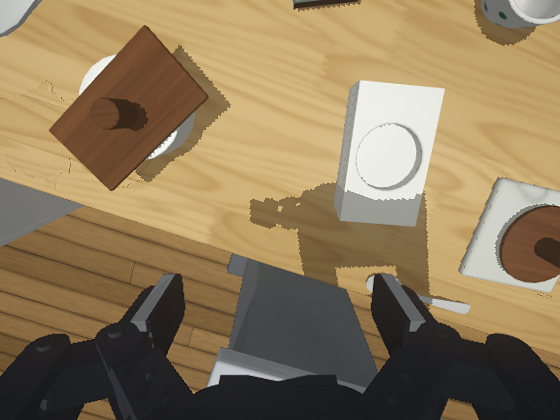

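The oblong canister is bare, with its mouth near (390,156). The oblong lid on the round canister has corners near (146,25), (208,96), (111,190) and (49,130). Moving over it.

{"fn": "servo_tool", "kwargs": {"motion": [{"travel": [0.01, -0.036, 0], "spin": 0, "claw": 0.085}, {"travel": [0.02, -0.072, 0], "spin": 0, "claw": 0.085}, {"travel": [0.03, -0.108, 0], "spin": 0, "claw": 0.085}, {"travel": [0.036, -0.134, 0.01], "spin": 0, "claw": 0.085}, {"travel": [0.036, -0.134, 0.02], "spin": 0, "claw": 0.085}, {"travel": [0.036, -0.134, 0.02], "spin": 0, "claw": 0.085}, {"travel": [0.036, -0.134, 0.02], "spin": 0, "claw": 0.085}, {"travel": [0.036, -0.134, 0.02], "spin": 0, "claw": 0.085}]}}

```text
t: 16.82
ee_pos: [0.3639, 0.2967, 0.1828]
orientation: [0.986, 0.167, -0.0, 0.0]
force: [-0.7, -0.1, -1.1]
finger_gap: 0.0848
gripper_force: 0.0
```

Run:
```python
from h import *
import pickle
f=grab('wrist','w13');pickle.dump(f,open('w13.pkl','wb'));g=pickle.load(open('w12.pkl','rb'))
o=env.get_obs();R=[]
for q in(g,f):
 for c in dark(q,3000):
    C=sides(c,7);P=lift(q,C,.056)*1000
    if abs(P.mean(0)[1]-297)<20: R.append(C);print('d',C.round(0).tolist(),P.round(1).tolist(),cv2.minAreaRect(lift(q,c,.056)*1000))
if len(R[1])==4: print([tri([(g,a),(f,b)])[0].round(4).tolist() for a,b in zip(*R)])
print(o['t'],o['ee_pos'],yaw(),totool(np.array([.4071,.2973,.125])-o['ee_pos']))
```

```text
d [[49.0, 129.0], [111.0, 191.0], [208.0, 96.0], [144.0, 24.0]] [[374.70001220703125, 354.3999938964844], [341.1000061035156, 297.3999938964844], [440.0, 239.89999389648438], [473.1000061035156, 298.20001220703125]] ((407.0697326660156, 297.30828857421875), (67.2257308959961, 114.80731964111328), 60.24357986450195)
d [[210.0, 177.0], [268.0, 238.0], [381.0, 145.0], [326.0, 73.0]] [[374.20001220703125, 355.79998779296875], [341.5, 298.3999938964844], [439.70001220703125, 242.39999389648438], [472.5, 299.3999938964844]] ((406.88323974609375, 299.0021057128906), (66.73990631103516, 113.96331787109375), 60.227569580078125)
[[0.3737, 0.3562, 0.0532], [0.3406, 0.2982, 0.0541], [0.4399, 0.2408, 0.0512], [0.4731, 0.2992, 0.0535]]
16.8667 [0.36412872 0.29681959 0.18310165] 19.257664342975342 [0.04073674 0.01370699 0.05809647]
```

{"fn": "servo_tool", "kwargs": {"motion": [{"travel": [0.03, 0.009, 0], "spin": 0, "claw": 0.085}, {"travel": [0.041, 0.012, 0.02], "spin": 0, "claw": 0.085}, {"travel": [0.041, 0.012, 0.05], "spin": 0, "claw": 0.085}, {"travel": [0.041, 0.012, 0.058], "spin": 0, "claw": 0.085}, {"travel": [0.041, 0.012, 0.058], "spin": 0, "claw": 0.085}, {"travel": [0.041, 0.012, 0.058], "spin": 0, "claw": 0.085}, {"travel": [0.041, 0.012, 0.058], "spin": 0, "claw": 0.085}]}}

```text
t: 17.45
ee_pos: [0.4068, 0.3004, 0.126]
orientation: [0.986, 0.168, 0.001, -0.0]
force: [-0.7, 0.4, 0.2]
finger_gap: 0.0851
gripper_force: 0.0
```

Run:
```python
from h import *
o=env.get_obs();print(o['t'],o['ee_pos'],totool(np.array([.4069,.2988,.084])-o['ee_pos']))
```

```text
17.45 [0.40677194 0.30037609 0.12603281] [-0.00044941  0.00154378  0.0420318 ]
```

{"fn": "servo_tool", "kwargs": {"motion": [{"travel": [0, 0.0015, 0.025], "spin": 0, "claw": 0.085}, {"travel": [0, 0.0015, 0.042], "spin": 0, "claw": 0.085}, {"travel": [0, 0.0015, 0.042], "spin": 0, "claw": 0.085}, {"travel": [0, 0.0015, 0.042], "spin": 0, "claw": 0.01}, {"travel": [0, 0.0015, 0.042], "spin": 0, "claw": 0.01}, {"travel": [0, 0.0015, 0.042], "spin": 0, "claw": 0.01}, {"travel": [0, 0.0015, 0.042], "spin": 0, "claw": 0.01}, {"travel": [0, 0.0015, 0.042], "spin": 0, "claw": 0.01}], "squeeze": 40}}

```text
t: 18.12
ee_pos: [0.4074, 0.2993, 0.0837]
orientation: [0.986, 0.168, 0.001, -0.0]
force: [-0.7, 0.0, 0.4]
finger_gap: 0.025
gripper_force: 0.0
```

{"fn": "servo_tool", "kwargs": {"motion": [{"travel": [0, 0, 0], "spin": 0, "claw": 0.01}, {"travel": [0, 0, 0], "spin": 0, "claw": 0.01}, {"travel": [0, 0, 0], "spin": 0, "claw": 0.01}, {"travel": [0, 0, 0], "spin": 0, "claw": 0.01}]}}

```text
t: 18.45
ee_pos: [0.4073, 0.2992, 0.0838]
orientation: [0.986, 0.168, 0.001, -0.0]
force: [-1.0, -0.2, 6.8]
finger_gap: 0.0208
gripper_force: 38.8
```

{"fn": "servo_tool", "kwargs": {"motion": [{"travel": [0, 0, -0.015], "spin": 0, "claw": 0.01}, {"travel": [0, 0, -0.045], "spin": 0, "claw": 0.01}, {"travel": [0, 0, -0.08], "spin": 0, "claw": 0.01}, {"travel": [0, 0, -0.1], "spin": 0, "claw": 0.01}, {"travel": [0, 0, -0.1], "spin": 0, "claw": 0.01}, {"travel": [0, 0, -0.1], "spin": 0, "claw": 0.01}, {"travel": [0, 0, -0.1], "spin": 0, "claw": 0.01}]}}

```text
t: 19.03
ee_pos: [0.4064, 0.2985, 0.1823]
orientation: [0.986, 0.168, -0.0, 0.0]
force: [0.2, -0.4, -0.7]
finger_gap: 0.0211
gripper_force: 39.2
```

Run:
```python
from h import *
import pickle
f=grab('wrist','w14');pickle.dump(f,open('w14.pkl','wb'))
o=env.get_obs();print(o['t'],o['ee_pos'],yaw(),totool(np.array([.4438,.0856,.0842])-o['ee_pos']))
z=o['ee_pos'][2]-.0282
for c in dark(f,5000):
    C=sides(c,7);P=lift(f,C,z)*1000
    print(cv2.contourArea(c),C.round(0).tolist(),P.round(1).tolist())
```

```text
19.0833 [0.40615863 0.29837268 0.18177732] 19.354844608500663 [-0.03479999  0.21316694  0.09777133]
21498.0 [[259.0, 255.0], [224.0, 276.0], [151.0, 293.0], [158.0, 299.0], [217.0, 296.0], [198.0, 321.0], [242.0, 370.0], [303.0, 326.0], [339.0, 300.0], [332.0, 280.0], [409.0, 250.0], [298.0, 253.0], [325.0, 145.0]] [[412.1000061035156, 311.20001220703125], [394.8999938964844, 324.20001220703125], [373.1000061035156, 357.0], [370.3999938964844, 352.70001220703125], [382.70001220703125, 324.20001220703125], [364.3999938964844, 329.70001220703125], [341.29998779296875, 297.6000061035156], [380.5, 275.79998779296875], [401.6000061035156, 264.0], [411.0, 271.6000061035156], [439.1000061035156, 242.1999969482422], [419.3999938964844, 293.5], [472.3999938964844, 300.0]]
```

{"fn": "servo_tool", "kwargs": {"motion": [{"travel": [-0.006, 0.036, 0], "spin": -6, "claw": 0.01}, {"travel": [-0.012, 0.072, 0], "spin": -12, "claw": 0.01}, {"travel": [-0.018, 0.108, 0], "spin": -18, "claw": 0.01}, {"travel": [-0.024, 0.144, 0], "spin": -24, "claw": 0.01}, {"travel": [-0.03, 0.18, 0], "spin": -30, "claw": 0.01}, {"travel": [-0.0348, 0.213, 0], "spin": -36, "claw": 0.01}, {"travel": [-0.0348, 0.213, 0], "spin": -42, "claw": 0.01}, {"travel": [-0.0348, 0.213, 0], "spin": -44.4, "claw": 0.01}]}}

```text
t: 19.75
ee_pos: [0.4441, 0.0843, 0.1814]
orientation: [0.849, 0.529, -0.001, -0.001]
force: [-0.8, -1.1, -0.9]
finger_gap: 0.0206
gripper_force: 39.5
```

{"fn": "servo_tool", "kwargs": {"motion": [{"travel": [0, 0, 0.02], "spin": 0, "claw": 0.01}, {"travel": [0, 0, 0.05], "spin": 0, "claw": 0.01}, {"travel": [0, 0, 0.07], "spin": 0, "claw": 0.01}, {"travel": [0, 0, 0.07], "spin": 0, "claw": 0.01}, {"travel": [0, 0, 0.07], "spin": 0, "claw": 0.01}, {"travel": [0, 0, 0.07], "spin": 0, "claw": 0.01}]}}

```text
t: 20.25
ee_pos: [0.4447, 0.0865, 0.1129]
orientation: [0.849, 0.528, -0.0, -0.0]
force: [0.5, 0.4, -0.2]
finger_gap: 0.0206
gripper_force: 39.4
```

Run:
```python
from h import *
import pickle
f=grab('wrist','w15');pickle.dump(f,open('w15.pkl','wb'))
o=env.get_obs();print(o['t'],o['ee_pos'],yaw(),totool(np.array([.4438,.0856,.0842])-o['ee_pos']))
```

```text
20.3 [0.44520228 0.08656189 0.11344516] 63.759624549873 [-0.00149565 -0.00084978  0.029244  ]
```

{"fn": "servo_tool", "kwargs": {"motion": [{"travel": [-0.0012, -0.0008, 0.01], "spin": 0, "claw": 0.01}, {"travel": [-0.0012, -0.0008, 0.02], "spin": 0, "claw": 0.01}, {"travel": [-0.0012, -0.0008, 0.023], "spin": 0, "claw": 0.01}, {"travel": [-0.0012, -0.0008, 0.023], "spin": 0, "claw": 0.01}, {"travel": [-0.0012, -0.0008, 0.023], "spin": 0, "claw": 0.01}]}}

```text
t: 20.72
ee_pos: [0.4436, 0.0858, 0.09]
orientation: [0.849, 0.528, -0.0, -0.0]
force: [-0.6, 0.1, -0.3]
finger_gap: 0.0204
gripper_force: 39.4
```

Run:
```python
from h import *
o=env.get_obs();print(o['t'],o['ee_pos'],yaw(),totool(np.array([.4438,.0856,.0838])-o['ee_pos']))
```

```text
20.7167 [0.4435515  0.08575487 0.09004014] 63.75593684106035 [-2.90734104e-05  2.91527687e-04  6.24013704e-03]
```

{"fn": "servo_tool", "kwargs": {"motion": [{"travel": [0, 0, 0.003], "spin": 0, "claw": 0.01}, {"travel": [0, 0, 0.005], "spin": 0, "claw": 0.01}, {"travel": [0, 0, 0.0062], "spin": 0, "claw": 0.01}, {"travel": [0, 0, 0.0067], "spin": 0, "claw": 0.01}, {"travel": [0, 0, 0.0067], "spin": 0, "claw": 0.01}]}}

```text
t: 21.13
ee_pos: [0.4436, 0.0857, 0.0837]
orientation: [0.849, 0.528, 0.0, 0.0]
force: [-2.2, -1.2, 8.6]
finger_gap: 0.0209
gripper_force: 40.6
```

Seated. Release, rise and look.

{"fn": "servo_tool", "kwargs": {"motion": [{"travel": [0, 0, 0], "spin": 0, "claw": 0.06}, {"travel": [0, 0, 0], "spin": 0, "claw": 0.085}, {"travel": [0, 0, 0], "spin": 0, "claw": 0.085}, {"travel": [0, 0, 0], "spin": 0, "claw": 0.085}, {"travel": [0, 0, -0.03], "spin": 0, "claw": 0.085}, {"travel": [0, 0, -0.07], "spin": 0, "claw": 0.085}, {"travel": [-0.03, 0, -0.11], "spin": 0, "claw": 0.085}, {"travel": [-0.04, 0, -0.12], "spin": 0, "claw": 0.085}]}}

```text
t: 21.8
ee_pos: [0.4266, 0.0495, 0.2062]
orientation: [0.849, 0.529, 0.002, 0.001]
force: [1.0, -0.6, 0.6]
finger_gap: 0.0852
gripper_force: 0.0
```

{"fn": "servo_tool", "kwargs": {"motion": [{"travel": [0, 0, 0], "spin": 0, "claw": 0.085}, {"travel": [0, 0, 0], "spin": 0, "claw": 0.085}, {"travel": [0, 0, 0], "spin": 0, "claw": 0.085}]}}

```text
t: 22.05
ee_pos: [0.4256, 0.05, 0.2025]
orientation: [0.849, 0.528, -0.0, -0.0]
force: [-0.1, -0.3, 0.4]
finger_gap: 0.0852
gripper_force: 0.0
```

Run:
```python
from h import *
import pickle
f=grab('wrist','w16');pickle.dump(f,open('w16.pkl','wb'))
T=grab('top');S=grab('side')
o=env.get_obs();print(o['t'],o['ee_pos'],yaw(),o['joint_positions'].round(2))
for c in dark(f,3000):
    C=sides(c,7);P=lift(f,C,.056)*1000
    print(cv2.contourArea(c),C.round(0).tolist(),P.round(1).tolist(),cv2.minAreaRect(lift(f,c,.056)*1000))
for c in white(f,5000):
    C=sides(c,7);P=lift(f,C,.05)*1000
    (x,y),r=cv2.minEnclosingCircle(P);print('w',len(C),cv2.boundingRect(c),x,y,r)
a=cv2.resize(f['image'],(440,330))
b=cv2.resize(T['image'][190:270,190:330],(350,200));d=cv2.resize(S['image'][190:300,240:350],(350,350))
u,v=proj(f,[.444,.0857,.05]).astype(int);print(u,v)
e=f['image'][max(0,v-85):v+85,max(0,u-110):u+110]
o=np.zeros((600,800,3),np.uint8);o[:340,:440]=cv2.resize(e,(440,340));o[345:595,:335]=cv2.resize(f['image'],(335,250));o[:200,445:795]=b;o[205:555,445:795]=d;cv2.imwrite('pics/chk16.png',o)
```

```text
22.2 [0.42536256 0.05020506 0.20194384] 63.78371389403073 [0.09 0.21 2.09 0.   0.84 0.55]
3855.5 [[331.0, 294.0], [304.0, 306.0], [295.0, 333.0], [308.0, 355.0], [339.0, 362.0], [370.0, 345.0], [373.0, 317.0], [357.0, 298.0]] [[432.6000061035156, -45.70000076293945], [404.6000061035156, -46.5], [384.20001220703125, -69.69999694824219], [384.70001220703125, -98.80000305175781], [408.3999938964844, -121.0], [444.5, -115.19999694824219], [458.20001220703125, -86.4000015258789], [452.6000061035156, -61.20000076293945]] ((420.5162048339844, -82.62481689453125), (74.45992279052734, 72.79468536376953), 64.8035888671875)
11380.5 [[200.0, 175.0], [253.0, 232.0], [358.0, 145.0], [306.0, 78.0]] [[379.8999938964844, 104.19999694824219], [396.29998779296875, 40.20000076293945], [506.0, 68.80000305175781], [489.6000061035156, 132.5]] ((442.7571716308594, 86.25017547607422), (114.30458068847656, 66.78060150146484), 14.56416130065918)
w 6 (0, 209, 107, 165) 148.88002014160156 82.57742309570312 97.22045135498047
w 10 (433, 93, 112, 79) 606.630615234375 27.956363677978516 48.20861053466797
279 159
```

View pics/chk16.png

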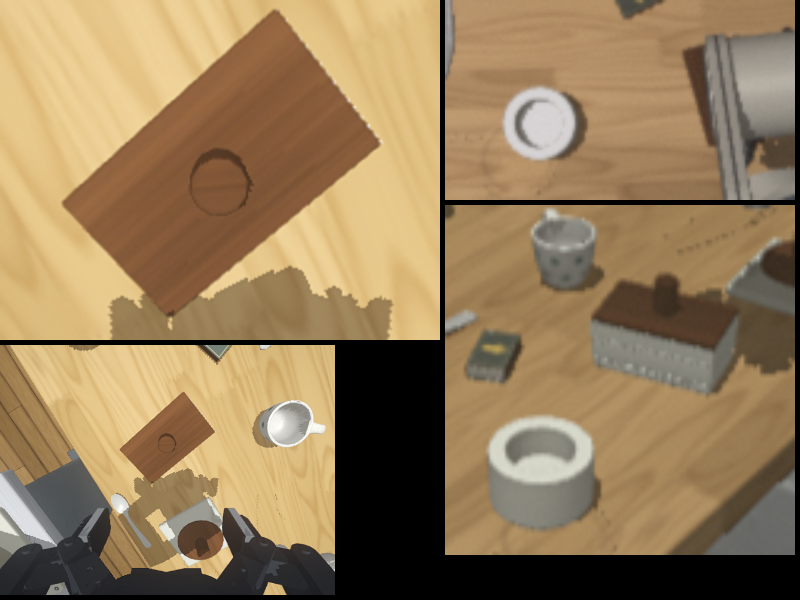

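The oblong lid is home, edges flush within about 1 mm. The round canister is bare, at top crop (540,123). I'll measure it next.

{"fn": "servo_tool", "kwargs": {"motion": [{"travel": [0.028, -0.023, 0], "spin": 6, "claw": 0.085}, {"travel": [0.056, -0.045, 0], "spin": 12, "claw": 0.085}, {"travel": [0.085, -0.068, 0], "spin": 18, "claw": 0.085}, {"travel": [0.113, -0.09, 0], "spin": 25, "claw": 0.085}, {"travel": [0.141, -0.113, 0], "spin": 32, "claw": 0.085}, {"travel": [0.17, -0.136, 0], "spin": 39, "claw": 0.085}, {"travel": [0.197, -0.158, 0], "spin": 44.4, "claw": 0.085}, {"travel": [0.197, -0.158, 0], "spin": 44.4, "claw": 0.085}]}}

```text
t: 22.87
ee_pos: [0.3702, 0.3011, 0.2023]
orientation: [0.986, 0.167, -0.0, -0.001]
force: [0.7, -0.2, -0.4]
finger_gap: 0.085
gripper_force: 0.0
```

{"fn": "servo_tool", "kwargs": {"motion": [{"travel": [0, 0, 0], "spin": 0, "claw": 0.085}, {"travel": [0, 0, 0], "spin": 0, "claw": 0.085}, {"travel": [0, 0, 0], "spin": 0, "claw": 0.085}]}}

```text
t: 23.12
ee_pos: [0.3708, 0.2956, 0.2023]
orientation: [0.986, 0.169, -0.001, 0.001]
force: [-1.1, -1.0, 0.9]
finger_gap: 0.0853
gripper_force: 0.0
```

```bash
cat > rc.py <<'E'
from h import *
import pickle,sys
f=grab('wrist',sys.argv[1]);pickle.dump(f,open(sys.argv[1]+'.pkl','wb'))
o=env.get_obs();print(o['t'],o['ee_pos'],yaw())
for c in white(f,3000):
    P=lift(f,c,.05)*1000;(x,y),r=cv2.minEnclosingCircle(P);E=cv2.fitEllipse(P)
    if r<60: print(cv2.boundingRect(c),np.round((x,y,r),1),np.round(E[0],1),np.round(E[1],1),cv2.fitEllipse(c)[0])
# mouth edge: dark line / circle
g=cv2.cvtColor(f['image'],cv2.COLOR_BGR2GRAY);u,v=proj(f,[.407,.295,.05]).astype(int)
e=f['image'][max(0,v-90):v+90,max(0,u-100):u+100];cv2.imwrite('pics/'+sys.argv[1]+'c.png',cv2.resize(e,None,fx=3,fy=3));print(u,v)
E
python3 rc.py w17
```

```text
23.1667 [0.37105996 0.29537772 0.20256256] 19.375714601390595
(240, 109, 100, 100) [409.8 299.5  41.6] [409.9 299.5] [82.  82.1] (289.7502136230469, 158.5452117919922)
(436, 7, 74, 53) [546.6 202.7  31.3] [546.8 202.5] [34.9 66. ] (472.3575439453125, 32.674964904785156)
293 165
```

{"fn": "servo_tool", "kwargs": {"motion": [{"travel": [0, 0.03, 0], "spin": 0, "claw": 0.085}, {"travel": [-0.03, 0.06, 0], "spin": 0, "claw": 0.085}, {"travel": [-0.03, 0.06, 0], "spin": 0, "claw": 0.085}, {"travel": [-0.03, 0.06, 0], "spin": 0, "claw": 0.085}, {"travel": [-0.03, 0.06, 0], "spin": 0, "claw": 0.085}]}}

```text
t: 23.58
ee_pos: [0.3634, 0.2292, 0.2034]
orientation: [0.986, 0.167, 0.0, -0.0]
force: [-0.0, 0.5, -0.7]
finger_gap: 0.0849
gripper_force: 0.0
```

```bash
python3 rc.py w18
```

```text
23.6333 [0.36367986 0.22983152 0.2035213 ] 19.2967461570073
(165, 71, 105, 106) [410.1 298.3  42.3] [410.  298.5] [82.1 83.4] (216.9247283935547, 123.35767364501953)
(0, 0, 129, 63) [441.  430.6  56. ] [439.3 438.5] [ 41.9 110. ] (52.570106506347656, 26.22884178161621)
220 130
```

View pics/w17c.png

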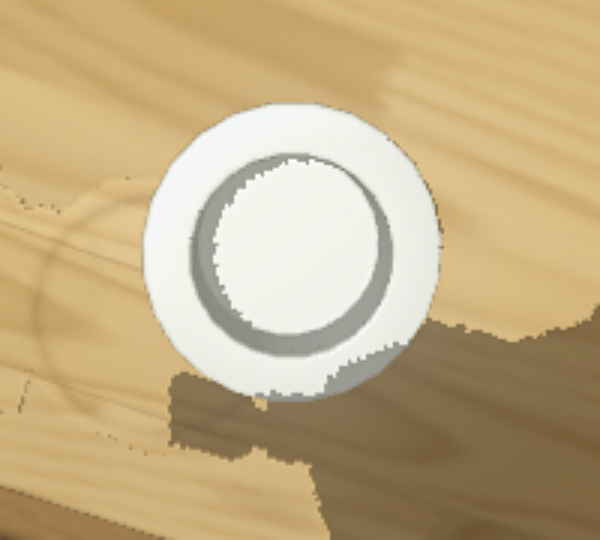

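The round canister's mouth is centred near (292,252) in the crop, unobstructed. Back to the slab for the round lid.

{"fn": "servo_tool", "kwargs": {"motion": [{"travel": [-0.007, 0.039, 0], "spin": 0, "claw": 0.085}, {"travel": [-0.014, 0.078, 0], "spin": 0, "claw": 0.085}, {"travel": [-0.022, 0.117, 0], "spin": 0, "claw": 0.085}, {"travel": [-0.03, 0.156, 0], "spin": 0, "claw": 0.085}, {"travel": [-0.037, 0.196, 0], "spin": 0, "claw": 0.085}, {"travel": [-0.045, 0.235, 0], "spin": 0, "claw": 0.085}, {"travel": [-0.052, 0.274, 0], "spin": 0, "claw": 0.085}, {"travel": [-0.058, 0.313, 0], "spin": 0, "claw": 0.085}]}}

```text
t: 24.3
ee_pos: [0.4126, -0.0867, 0.2035]
orientation: [0.986, 0.168, 0.001, 0.0]
force: [1.0, -0.0, 0.3]
finger_gap: 0.085
gripper_force: 0.0
```

{"fn": "servo_tool", "kwargs": {"motion": [{"travel": [-0.04, 0.024, 0], "spin": 0, "claw": 0.085}, {"travel": [-0.04, 0.024, 0], "spin": 0, "claw": 0.085}, {"travel": [-0.04, 0.024, 0], "spin": 0, "claw": 0.085}, {"travel": [-0.04, 0.024, 0], "spin": 0, "claw": 0.085}, {"travel": [-0.04, 0.024, 0], "spin": 0, "claw": 0.085}]}}

```text
t: 24.72
ee_pos: [0.383, -0.1199, 0.2033]
orientation: [0.986, 0.169, 0.0, 0.0]
force: [-0.4, 0.3, -0.2]
finger_gap: 0.0848
gripper_force: 0.0
```

Run:
```python
from h import *
f=grab('wrist','w19');o=env.get_obs()
for c in dark(f,3000):
    P=lift(f,c,.026)*1000;E=cv2.fitEllipse(P);(x,y),r=cv2.minEnclosingCircle(P)
    print(cv2.boundingRect(c),np.round((x,y,r),1),np.round(E[0],1),np.round(E[1],1))
print(o['t'],o['ee_pos'],yaw(),totool(np.array([.4162,-.1093,.054])-o['ee_pos']))
```

```text
(428, 180, 108, 91) [ 421.1 -315.    65. ] [ 421.3 -314.9] [106.7 110. ]
(234, 114, 91, 91) [ 416.  -108.5   41.1] [ 416.  -108.4] [81.  81.2]
(0, 0, 101, 129) [430.2 100.4  63. ] [429.7 100.7] [ 88.7 120. ]
24.7667 [ 0.38296817 -0.11965657  0.20331286] 19.46953873179732 [0.03467801 0.0012631  0.14933781]
```

{"fn": "servo_tool", "kwargs": {"motion": [{"travel": [0.034, 0.001, 0.02], "spin": 0, "claw": 0.085}, {"travel": [0.034, 0.001, 0.06], "spin": 0, "claw": 0.085}, {"travel": [0.034, 0.001, 0.09], "spin": 0, "claw": 0.085}, {"travel": [0.034, 0.001, 0.1], "spin": 0, "claw": 0.085}, {"travel": [0.034, 0.001, 0.1], "spin": 0, "claw": 0.085}, {"travel": [0.034, 0.001, 0.1], "spin": 0, "claw": 0.085}, {"travel": [0.034, 0.001, 0.1], "spin": 0, "claw": 0.085}]}}

```text
t: 25.35
ee_pos: [0.4154, -0.1098, 0.1039]
orientation: [0.986, 0.169, 0.001, 0.0]
force: [-0.6, 0.3, 0.2]
finger_gap: 0.0849
gripper_force: 0.0
```

Run:
```python
from h import *
o=env.get_obs();print(o['t'],o['ee_pos'],totool(np.array([.416,-.1088,.054])-o['ee_pos']))
```

```text
25.35 [ 0.41541699 -0.10978007  0.1039031 ] [ 0.00081597 -0.00077073  0.04990351]
```

{"fn": "servo_tool", "kwargs": {"motion": [{"travel": [0.0008, -0.0008, 0.03], "spin": 0, "claw": 0.085}, {"travel": [0.0008, -0.0008, 0.05], "spin": 0, "claw": 0.085}, {"travel": [0.0008, -0.0008, 0.05], "spin": 0, "claw": 0.085}, {"travel": [0.0008, -0.0008, 0.05], "spin": 0, "claw": 0.01}, {"travel": [0.0008, -0.0008, 0.05], "spin": 0, "claw": 0.01}, {"travel": [0.0008, -0.0008, 0.05], "spin": 0, "claw": 0.01}, {"travel": [0.0008, -0.0008, 0.05], "spin": 0, "claw": 0.01}, {"travel": [0.0008, -0.0008, 0.05], "spin": 0, "claw": 0.01}], "squeeze": 40}}

```text
t: 26.02
ee_pos: [0.4155, -0.1095, 0.0541]
orientation: [0.986, 0.168, 0.001, 0.0]
force: [0.0, 1.4, 0.1]
finger_gap: 0.025
gripper_force: 0.0
```

{"fn": "servo_tool", "kwargs": {"motion": [{"travel": [0, 0, 0], "spin": 0, "claw": 0.01}, {"travel": [0, 0, 0], "spin": 0, "claw": 0.01}, {"travel": [0, 0, 0], "spin": 0, "claw": 0.01}, {"travel": [0, 0, 0], "spin": 0, "claw": 0.01}]}}

```text
t: 26.35
ee_pos: [0.4155, -0.1095, 0.0541]
orientation: [0.986, 0.168, 0.001, 0.0]
force: [-1.0, 0.5, 10.0]
finger_gap: 0.0206
gripper_force: 38.7
```

{"fn": "servo_tool", "kwargs": {"motion": [{"travel": [0, 0, -0.015], "spin": 0, "claw": 0.01}, {"travel": [0, 0, -0.045], "spin": 0, "claw": 0.01}, {"travel": [0, 0, -0.08], "spin": 0, "claw": 0.01}, {"travel": [0, 0, -0.12], "spin": 0, "claw": 0.01}, {"travel": [0, 0, -0.135], "spin": 0, "claw": 0.01}, {"travel": [0, 0, -0.135], "spin": 0, "claw": 0.01}, {"travel": [0, 0, -0.135], "spin": 0, "claw": 0.01}]}}

```text
t: 26.93
ee_pos: [0.4152, -0.1094, 0.189]
orientation: [0.986, 0.168, 0.001, 0.001]
force: [-0.3, -0.3, -1.7]
finger_gap: 0.0207
gripper_force: 39.3
```

Run:
```python
from h import *
o=env.get_obs();print(o['t'],o['ee_pos'],yaw(),totool(np.array([.410,.2992,.084])-o['ee_pos']))
```

```text
26.9333 [ 0.41521236 -0.10935857  0.18897414] 19.352818178582616 [ 0.13024741 -0.38735987  0.10466514]
```

{"fn": "servo_tool", "kwargs": {"motion": [{"travel": [0.0125, -0.037, 0], "spin": 0, "claw": 0.01}, {"travel": [0.025, -0.074, 0], "spin": 0, "claw": 0.01}, {"travel": [0.0375, -0.111, 0], "spin": 0, "claw": 0.01}, {"travel": [0.05, -0.148, 0], "spin": 0, "claw": 0.01}, {"travel": [0.0625, -0.185, 0], "spin": 0, "claw": 0.01}, {"travel": [0.075, -0.222, 0], "spin": 0, "claw": 0.01}, {"travel": [0.0875, -0.259, 0], "spin": 0, "claw": 0.01}, {"travel": [0.1, -0.297, 0], "spin": 0, "claw": 0.01}]}}

```text
t: 27.6
ee_pos: [0.4092, 0.2054, 0.1862]
orientation: [0.986, 0.168, -0.002, 0.001]
force: [0.7, -0.9, -0.9]
finger_gap: 0.0205
gripper_force: 39.5
```

{"fn": "servo_tool", "kwargs": {"motion": [{"travel": [0.0125, -0.037, 0], "spin": 0, "claw": 0.01}, {"travel": [0.025, -0.074, 0], "spin": 0, "claw": 0.01}, {"travel": [0.0302, -0.09, 0], "spin": 0, "claw": 0.01}, {"travel": [0.0302, -0.09, 0.03], "spin": 0, "claw": 0.01}, {"travel": [0.0302, -0.09, 0.06], "spin": 0, "claw": 0.01}, {"travel": [0.0302, -0.09, 0.08], "spin": 0, "claw": 0.01}, {"travel": [0.0302, -0.09, 0.08], "spin": 0, "claw": 0.01}, {"travel": [0.0302, -0.09, 0.08], "spin": 0, "claw": 0.01}]}}

```text
t: 28.27
ee_pos: [0.4078, 0.2979, 0.106]
orientation: [0.986, 0.168, -0.003, 0.001]
force: [-0.0, 0.6, -1.1]
finger_gap: 0.0205
gripper_force: 39.6
```

{"fn": "servo_tool", "kwargs": {"motion": [{"travel": [0, 0, 0], "spin": 0, "claw": 0.01}, {"travel": [0, 0, 0], "spin": 0, "claw": 0.01}]}}

```text
t: 28.43
ee_pos: [0.4101, 0.2993, 0.109]
orientation: [0.986, 0.168, 0.001, -0.0]
force: [0.7, 0.2, -0.7]
finger_gap: 0.0207
gripper_force: 39.6
```

Run:
```python
from h import *
o=env.get_obs();print(o['t'],o['ee_pos'],yaw(),totool(np.array([.410,.2992,.084])-o['ee_pos']))
```

```text
28.4333 [0.4100995  0.29927629 0.1089768 ] 19.338603888025254 [-1.53430330e-04  4.86493002e-05  2.49765971e-02]
```

{"fn": "servo_tool", "kwargs": {"motion": [{"travel": [0, 0, 0.01], "spin": 0, "claw": 0.01}, {"travel": [0, 0, 0.018], "spin": 0, "claw": 0.01}, {"travel": [0, 0, 0.02], "spin": 0, "claw": 0.01}, {"travel": [0, 0, 0.021], "spin": 0, "claw": 0.01}, {"travel": [0, 0, 0.021], "spin": 0, "claw": 0.01}, {"travel": [0, 0, 0.021], "spin": 0, "claw": 0.01}]}}

```text
t: 28.93
ee_pos: [0.4095, 0.2991, 0.0872]
orientation: [0.986, 0.168, 0.0, -0.0]
force: [0.0, -0.5, -1.5]
finger_gap: 0.0206
gripper_force: 39.6
```

Run:
```python
from h import *
o=env.get_obs();print(o['t'],o['ee_pos'],yaw(),totool(np.array([.410,.2992,.084])-o['ee_pos']))
```

```text
28.9333 [0.4095145  0.29905515 0.08719675] 19.355041069098363 [5.05970782e-04 2.42834953e-05 3.19676874e-03]
```

{"fn": "servo_tool", "kwargs": {"motion": [{"travel": [0.0005, 0, 0.0015], "spin": 0, "claw": 0.01}, {"travel": [0.0005, 0, 0.0025], "spin": 0, "claw": 0.01}, {"travel": [0.0005, 0, 0.0035], "spin": 0, "claw": 0.01}, {"travel": [0.0005, 0, 0.0035], "spin": 0, "claw": 0.01}]}}

```text
t: 29.27
ee_pos: [0.4101, 0.2993, 0.0842]
orientation: [0.986, 0.168, 0.0, -0.0]
force: [-1.4, -0.5, 5.0]
finger_gap: 0.0209
gripper_force: 40.4
```

{"fn": "servo_tool", "kwargs": {"motion": [{"travel": [0, 0, 0], "spin": 0, "claw": 0.06}, {"travel": [0, 0, 0], "spin": 0, "claw": 0.085}, {"travel": [0, 0, 0], "spin": 0, "claw": 0.085}, {"travel": [0, 0, 0], "spin": 0, "claw": 0.085}, {"travel": [0, 0, -0.03], "spin": 0, "claw": 0.085}, {"travel": [0, 0, -0.07], "spin": 0, "claw": 0.085}, {"travel": [-0.03, 0, -0.11], "spin": 0, "claw": 0.085}, {"travel": [-0.04, 0, -0.12], "spin": 0, "claw": 0.085}]}}

```text
t: 29.93
ee_pos: [0.3725, 0.2863, 0.2067]
orientation: [0.986, 0.168, 0.002, -0.001]
force: [0.5, -0.8, -0.1]
finger_gap: 0.085
gripper_force: 0.0
```

{"fn": "servo_tool", "kwargs": {"motion": [{"travel": [0, 0, 0], "spin": 0, "claw": 0.085}, {"travel": [0, 0, 0], "spin": 0, "claw": 0.085}, {"travel": [0, 0, 0], "spin": 0, "claw": 0.085}]}}

```text
t: 30.18
ee_pos: [0.3725, 0.286, 0.2032]
orientation: [0.986, 0.168, 0.0, -0.0]
force: [-0.7, 0.7, 0.1]
finger_gap: 0.085
gripper_force: 0.0
```

Run:
```python
from h import *
f=grab('wrist','w20');T=grab('top');S=grab('side')
for c in dark(f,3000):
    P=lift(f,c,.056)*1000;E=cv2.fitEllipse(P);(x,y),r=cv2.minEnclosingCircle(P);print(np.round((x,y,r),1),np.round(E[0],1),np.round(E[1],1))
print(env.get_obs()['t'],env.get_obs()['ee_pos'])
u,v=proj(f,[.41,.299,.05]).astype(int);e=f['image'][max(0,v-80):v+80,max(0,u-80):u+80]
o=np.zeros((600,800,3),np.uint8);o[:320,:320]=cv2.resize(e,(320,320));o[:320,325:795]=cv2.resize(S['image'][150:300,230:450],(470,320));o[325:595,:800]=cv2.resize(T['image'][165:265,190:486],(800,270));cv2.imwrite('pics/chk20.png',o)
```

```text
[442.3  89.2  65.6] [438.4  89.7] [ 75.9 132.3]
[410.8 300.3  41.4] [410.7 300.3] [81.2 81.4]
30.3333 [0.37229473 0.28578708 0.20242723]
```

View pics/chk20.png

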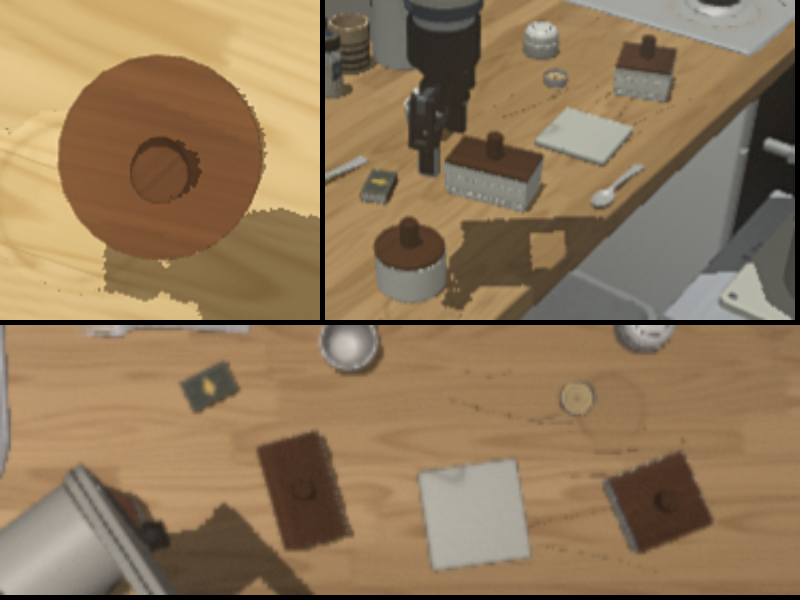

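All three lids are home and flush, the slab is empty, the matchbox, cup and tea light have not moved, and the gripper is clear. Handing in.

```bash
python3 -c "
from workcell import env
print(env.hand_in())"
```

```text
the job is handed in; nothing more can be done
None
```

I put each lid on the canister of its own shape, lying flat with its edges within about 1 mm, and handed the job in after about 30 s of robot time; the slab is empty and the tea light, matchbox and cup were not disturbed.

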